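# Put the cover back on the grinder's dust box and latch it

### The job

The emptied dust box needs its cover back: lift the cover off the barbed hook, lay it flat on the bench with its handle up and let go of it, then take it by its handle and set it fully home on the box with its keeper towards the latch. Swing the latch's wire loop over the keeper, then push the lever over past centre until it stays fully down and clamps the cover. Leave the other things on the bench where they are.

Things in the scene. Friction and masses are not known exactly. Their poses are not given: they have to be found in the camera images.
- cover_eye (a point): Centre of the eye (through slot 26 x 26 mm) in the loose cover: aluminium plate 190 x 60 x 8 mm, 0.5 kg; 25 mm from the plate's eye end, mid-thickness. Axes of all cover points: z along the length to the eye end, y across the 60 mm width, x out of the face with handle and keeper. At the start it hangs with z up, eye's top edge on the hook arm, x along the hook to its tip.
- cover_mid (a point): Plate mid-thickness, 90 mm from cover_eye along -z, 75 mm from the keeper end. A rubber block 134 x 45 x 8 mm under the plate is centred here and drops into the box mouth. Flat on the bench this point is 12 mm up; home on the box it is 4 mm above the rim over the mouth's centre (play 4 mm lengthwise, 3.5 mm sideways). The bench between stand and box is clear to lay it on.
- cover_handle (a point): Centre of the cover's bar handle: 60 mm along z, 14 mm wide along y, 12 mm thick along x, on two feet; top of the bar 26 mm above the plate's face. From it cover_mid is 28 mm along -z and 24 mm along -x.
- keeper (a point): Where the loop's bar lies when hooked: 15 mm above the plate's face, 43 mm from cover_mid along -z. A 20 mm wide steel post stands on its -z side; the post's lip reaches 6 mm towards +z over it, lip top 27 mm above the plate. The bar comes down on the +z side of the lip and is then drawn under it.
- hook_tip (a point): End of the hook's level arm (8 mm rod, 95 mm long from a 20 mm post 222 mm high), on its axis, 215 mm above the bench; x along the arm from the post, z up. A barb rises here 14 mm (18 with its round end), leaning 5 mm back. Unhook: raise the cover 9 mm, tilt its lower end 35 degrees along +x, lead the eye along arm and barb off the end. The fixed stand's foot ends 70 mm before this point.
- box_mouth (a point): Centre of the open mouth of the fixed steel dust box (150 x 60 x 60 mm outside, 4 mm walls), at the rim, 60 mm above the bench. x along the box's length away from the latch (latch on the -x end), z up. The cover's z goes along this x; its eye end overhangs the far end by 40 mm.
- latch_pivot (a point): Axis of the latch's lever, 115 mm from box_mouth along the box's -x and 66 mm above the bench; same axes as box_mouth.
- lever_end (a point): Middle of the free end of the lever: a flat steel bar 24 mm wide and 6 mm thick, 75 mm long from latch_pivot.
- lever (a joint): Lever angle (rad), axis level, along the box's y. At 0 it stands up, leaning 5 degrees to the box; grows as it goes over, away from the box, and down. Dead centre 1.73, closed stop 1.955 (17 degrees below level). It stays where it is left (1 N at its end moves it); starts -0.1 to 0.22.
- loop (a joint): Angle (rad) of the wire loop on the lever: 0 at its stop, thrown back, leaning 25 degrees (plus the lever's angle) away from the box; grows as it swings up and over to the box (about 2.2 lying on the keeper). It swings freely: pushed past upright it falls forward. Hinge 28 mm from latch_pivot along the lever.
- loop_bar (a point): Middle of the loop's free cross bar: 8 mm rod, 52 mm long across, 96 mm from the loop's hinge. At the start it stands 165 to 185 mm above the bench, well above the lever's end (about 140 mm), and can be pushed from behind or pinched.
- loop_spring (a joint): Stretch (m) of the sprung loop: 0 slack, about 0.0015 when clamped, at 6000 N/m.
- gear_plate: Bystander: toothed steel plate, 120 mm across, 18 mm high. Origin under its centre.
- brush: Bystander: brush with wooden handle, 170 mm long. Origin under it.
- wrench: Bystander: wrench 180 mm long. Origin under it.
- can: Bystander: plain can, 60 mm across, 100 mm high. Origin under its centre.
- jar: Bystander: plain jar, 64 mm across, 80 mm high. Origin under its centre.
- wire_wheel: Bystander: brass wire wheel lying flat, 90 mm across, 22 mm high. Origin under its centre.
- housing: Bystander: round steel flange, 100 mm across, 50 mm high. Origin under its centre.
Mind the look-alikes: they are no part of the job. What is shaped like the part that bears hook_tip but blue is not meant.

How it is judged:
By the outcome, as a careful person would: the job done as asked, in the order asked, and still so for the second after the job is handed in, with the robot touching nothing.
It also fails if it takes over 67 s, if anything falls off the work surface, if the arm or the gripper's body presses on something with over 40 N, if the wrist force passes 120 N, or if a joint passes its speed limit or range.

### The arm

A 7-joint arm with a two-finger parallel gripper is mounted at the origin on the work surface. World frame = base frame: x ahead of the robot, y to its left, z up, the work surface at z = 0. Lengths are in m, angles in rad, forces in N, time in s.
With the tool pointing down it reaches from about 0.4 to 0.9 m from the base axis. Payload 5.6 kg.
Tool frame: the origin (TCP) lies midway between the tips of the shut fingers; the grasp point (between the pads) lies 19 mm behind it; y points along the fingers, z is the direction in which the jaws open and shut, and the axes are right-handed (so a half turn about y gives the same grasp; the last joint's range is limited). The gripper opens to 92 mm and grips with 3 to 60 N. Pads are 20 mm wide; open, the fingers measure 128 mm over their backs; the gripper's body (75 mm by 189 mm) begins 69 mm behind the grasp point.
Start: joints at [-1.349, 0.468, -0.012, 1.603, 0.006, 1.071, -0.056], TCP at [0.17, 0.627, 0.215] pointing down, gripper open.
Joint ranges: [-2.53, 2.53], [-0.31, 2.02], [-1.57, 1.55], [0.28, 2.44], [-1.29, 4.43], [0.15, 1.84], [-2.92, 2.92]. Speed limits (rad/s): [2.57, 2.57, 3.14, 3.14, 3.14, 3.14, 3.14].

### API

Orientations are given as a 3x3 rotation matrix whose columns are the frame's x, y, z axes.
In Python, from station import env, effector, solver, viewer, workorder, search_frame, tip_of gives the robot as it stands. Calls block until the motion is done:
- env.reach(position, orientation): joint-space move of the TCP to a pose.
- env.movel(position, frame=None, rate=0.15): straight line of the TCP; frame=None keeps the orientation; rate is the mean speed in m/s.
- env.goto_joints(angles): joint-space move.
- effector.release() and effector.grasp(squeeze=None): open the fingers fully, or close them until they stop; squeeze is the grip in N (None keeps the last).
- env.pause(seconds).
- solver.inverse_kinematics(position, orientation): joint angles nearest the present ones, or None.
- env.sense(): the state.
- viewer.read_camera(name): name is "side" or "top"; returns (picture, depth): 420x560x3 uint8, red, green, blue; 420x560 float32, m along the optical axis (not along the pixel's ray), 0 where there is no reading.
- viewer.camera_info(name): a dict with "intrinsics" (3x3 intrinsics, pixels), "dist_coeffs" ([k1, k2, p1, p2, k3] as OpenCV has them; the pictures are not rectified), "eye" and "rotation" of the camera in the world. Camera axes: x right, y up, looking along -z (the intrinsics and any distortion apply to the point x, -y, -z); pixel columns grow to the right and rows downward; lengths in m; the calibration is good to about 2 mm. A picture is of the moment at which its call begins. camera_info takes no time and is no camera call.
A pose or a line that the arm cannot do raises env.PlanningError and nothing moves.
- workorder.finish_job(): hands the job in, once; it reports no verdict.
Trained networks look in the newest picture that a camera, given by its name, has taken for a name from the list of things; names that differ only in an ending like _2 or _b are one class to them, and where a whole thing is asked for, a point or a joint stands for the part that bears it (a point fixed in the world has none). Each returns a list of dicts, best first, with "score" (0 to 1); they miss things now and then, are a little off and sometimes report something else, mostly with a low value. They report only what shows in the picture. A call takes as long as a camera call. They do not tell look-alikes from the thing itself.
- search_frame(camera, name): "at" ([x, y, z] in m, in world coordinates, good to about 4 mm: the middle of the surface that is visible of it).
- tip_of(camera, name): "at" ([x, y, z] in m, in world coordinates, good to about 4 mm: a listed point, or the origin of a listed thing).
The state is a dict: "t": time; "joint_positions": joint angles; "joint_velocities": joint speeds; "tau": joint torques, N m; "ee_pos": TCP position; "tcp_rot": TCP orientation; "wrist_force": force on the tool from outside, world axes, zero at the start; "moment": the same for the moment, N m; "gripper_width": finger opening in m.
Only numpy, scipy, OpenCV 4.12 (cv2) and the standard library are available. Lean on these libraries where they do the work, as an engineer would, in place of code of your own. Each camera call takes 0.05 s, during which the arm holds its last target.

## Working session

There is one attempt and no reset: what is moved stays moved. The work goes in short steps, each a Python script; the robot and the scene stay as the last script left them, time stands still between calls to the robot, and variables do not carry over. Pictures are saved under pics/ and viewed, and the job is handed in when it is done.

```bash
ls -la; mkdir -p pics; cat > h.py <<'E'
import numpy as np, cv2
from station import env, effector, solver, viewer, workorder, search_frame, tip_of
np.set_printoptions(precision=4,suppress=True)
def snap(name,fn):
    p,d=viewer.read_camera(name); cv2.imwrite(f'pics/{fn}.png',p[:,:,::-1]); np.save(f'pics/{fn}_d.npy',d); return p,d
def px2w(name,u,v,depth):
    c=viewer.camera_info(name);K=np.array(c['intrinsics']);D=np.array(c['dist_coeffs'])
    n=cv2.undistortPoints(np.array([[[u,v]]],float),K,D)[0,0]
    return np.array(c['eye'])+np.array(c['rotation'])@np.array([n[0]*depth,-n[1]*depth,-depth])
def ray(name,u,v):
    e=np.array(viewer.camera_info(name)['eye']); r=px2w(name,u,v,1.)-e; return e,r/np.linalg.norm(r)
def tri(a,b):
    (e1,r1),(e2,r2)=ray(*a),ray(*b)
    A=np.stack([r1,-r2],1);s=np.linalg.lstsq(A,e2-e1,rcond=None)[0]
    p,q=e1+s[0]*r1,e2+s[1]*r2
    return (p+q)/2,np.linalg.norm(p-q)
def w2px(name,P):
    c=viewer.camera_info(name);K=np.array(c['intrinsics']);D=np.array(c['dist_coeffs'])
    q=np.array(c['rotation']).T@(np.array(P)-np.array(c['eye']));q=np.array([q[0],-q[1],-q[2]])
    return cv2.projectPoints(q[None,None],np.zeros(3),np.zeros(3),K,D)[0].ravel()
E
python3 - <<'E'
from h import *
for c in ('side','top'):
    snap(c,c+'0'); i=viewer.camera_info(c); print(c,i)
s=env.sense(); print(s)
for n in ['cover_eye','cover_mid','cover_handle','keeper','hook_tip','box_mouth','latch_pivot','lever_end','loop_bar']:
    for c in ('side','top'):
        print(n,c,[(np.array(r['at']).round(4).tolist(),round(r['score'],2)) for r in tip_of(c,n)[:3]])
print(env.sense()['t'])
E
```

```text
total 12
drwxr-xr-x  3 agent agent 4096 Dec  7 02:59 .
drwxr-xr-x 23 root  root  4096 Dec  7 02:58 ..
drwxr-xr-x  2 agent agent 4096 Dec  7 02:59 pics
side {'intrinsics': array([[421.6314,   0.    , 280.8835],
       [  0.    , 421.6314, 205.0707],
       [  0.    ,   0.    ,   1.    ]]), 'dist_coeffs': array([0.0041, 0.    , 0.    , 0.    , 0.    ]), 'eye': array([ 0.4298, -0.797 ,  1.0528]), 'rotation': array([[ 0.9983,  0.0383, -0.0432],
       [-0.0572,  0.7589, -0.6487],
       [ 0.0079,  0.6501,  0.7598]])}
top {'intrinsics': array([[402.0323,   0.    , 282.1729],
       [  0.    , 402.0323, 206.8045],
       [  0.    ,   0.    ,   1.    ]]), 'dist_coeffs': array([-0.1117,  0.    ,  0.    ,  0.    ,  0.    ]), 'eye': array([ 0.2848, -0.0056,  1.1723]), 'rotation': array([[-0.0169,  0.9785, -0.2057],
       [-0.9998, -0.0153,  0.0093],
       [ 0.006 ,  0.2059,  0.9786]])}
{'t': 0.1, 'joint_positions': array([-1.349 ,  0.4682, -0.0116,  1.6035,  0.006 ,  1.0714, -0.0563]), 'joint_velocities': array([ 0.0003, -0.0012,  0.0021, -0.0017,  0.0011, -0.0009,  0.0012]), 'tau': array([ 
[... 913 characters left out ...]
tip side [([0.2885, 0.3113, 0.2165], 0.69), ([0.4995, 0.2967, 0.2121], 0.64)]
hook_tip top [([0.4988, 0.3006, 0.2132], 0.8), ([0.2851, 0.3112, 0.2173], 0.65)]
box_mouth side [([0.5292, -0.0876, 0.0552], 0.69)]
box_mouth top [([0.525, -0.0862, 0.0648], 0.77), ([0.4833, 0.2991, 0.1442], 0.59)]
latch_pivot side [([0.4993, -0.1994, 0.0672], 0.95), ([0.4773, 0.3022, 0.0714], 0.72), ([0.5056, -0.1926, 0.1458], 0.52)]
latch_pivot top [([0.5027, -0.1959, 0.067], 0.68)]
lever_end side [([0.5059, -0.19, 0.1446], 0.64)]
lever_end top [([0.5036, -0.1936, 0.1434], 0.47)]
loop_bar side [([0.4928, -0.2419, 0.1787], 0.54), ([0.404, 0.0506, -0.0004], 0.51)]
loop_bar top [([0.4907, -0.2411, 0.181], 0.53)]
1.0
```

```bash
python3 - <<'E'
import cv2
for c in ('side','top'):
    im=cv2.imread(f'pics/{c}0.png'); cv2.imwrite(f'pics/{c}0b.png',cv2.resize(im,(800,600),interpolation=cv2.INTER_CUBIC))
E
```

```text
(no output)
```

View pics/side0b.png

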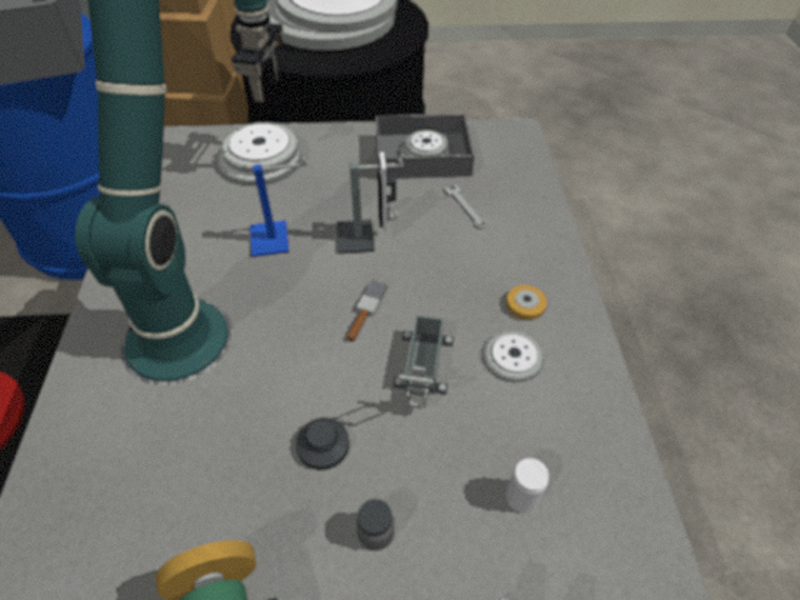

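View pics/top0b.png

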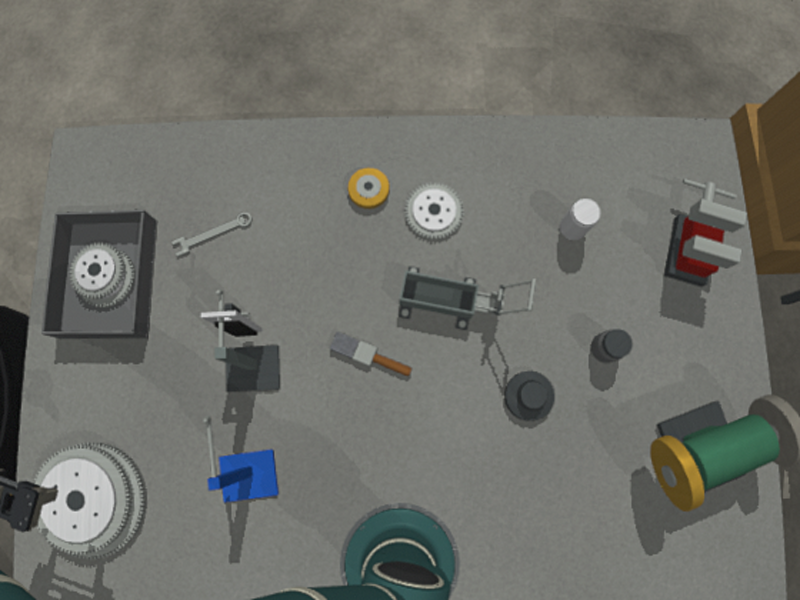

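```bash
python3 - <<'E'
import cv2,numpy as np
a=cv2.imread('pics/side0.png')[90:190,210:360]; b=cv2.imread('pics/top0.png')[180:290,110:220]
c=cv2.imread('pics/side0.png')[205:305,250:400]; d=cv2.imread('pics/top0.png')[165:265,260:410]
f=lambda i:cv2.resize(i,(400,300),interpolation=cv2.INTER_CUBIC)
cv2.imwrite('pics/crops.png',np.vstack([np.hstack([f(a),f(b)]),np.hstack([f(c),f(d)])]))
E
python3 - <<'E'
from h import *
# cloud from both
import numpy as np
def cloud(c):
    d=np.load(f'pics/{c}0_d.npy');i=viewer.camera_info(c);K=np.array(i['intrinsics']);D=np.array(i['dist_coeffs'])
    v,u=np.nonzero(d>0);n=cv2.undistortPoints(np.stack([u,v],1)[:,None].astype(float),K,D)[:,0]
    z=d[v,u];q=np.stack([n[:,0]*z,-n[:,1]*z,-z],1)
    return np.array(i['eye'])+q@np.array(i['rotation']).T
for c in ('side','top'):
    P=cloud(c); np.save(f'pics/{c}0_pc.npy',P)
    b=P[(abs(P[:,0]-.45)<.2)&(abs(P[:,1]-.1)<.15)]
    print(c,'bench z',np.median(b[:,2]),b[:,2].std())
    # hook arm/box rim
    m=(abs(P[:,0]-.45)<.08)&(abs(P[:,1]-.3)<.06)&(P[:,2]>.205)&(P[:,2]<.245)
    Q=P[m];print('hook pts',len(Q));print(Q[np.argsort(Q[:,0])][::max(1,len(Q)//25)])
    m=(abs(P[:,0]-.53)<.1)&(abs(P[:,1]+.087)<.1)&(P[:,2]>.05)&(P[:,2]<.075)
    Q=P[m][:,:2];print('rim n',len(Q),cv2.minAreaRect(Q.astype(np.float32)))
E
```

```text
side bench z -0.0012687043619968863 0.008279366231275037
hook pts 186
[[0.3809 0.2921 0.2072]
 [0.3842 0.2877 0.2104]
 [0.3874 0.2827 0.2103]
 [0.3906 0.2801 0.2122]
 [0.3935 0.2715 0.207 ]
 [0.3943 0.2948 0.2203]
 [0.3974 0.285  0.2199]
 [0.4005 0.2793 0.2203]
 [0.4067 0.2905 0.2154]
 [0.4132 0.2915 0.2182]
 [0.4225 0.2905 0.2108]
 [0.429  0.2903 0.2147]
 [0.4386 0.2918 0.2171]
 [0.4513 0.2888 0.219 ]
 [0.452  0.3061 0.2292]
 [0.4535 0.2639 0.2186]
 [0.4545 0.2839 0.2304]
 [0.4558 0.3222 0.2288]
 [0.4569 0.2653 0.2291]
 [0.4581 0.2966 0.2323]
 [0.4599 0.2643 0.222 ]
 [0.4641 0.2917 0.2163]
 [0.4705 0.2939 0.2183]
 [0.4799 0.2887 0.218 ]
 [0.4865 0.2944 0.2173]
 [0.493  0.2963 0.2235]
 [0.4961 0.2963 0.2273]]
rim n 199 ((0.5243016481399536, -0.0894571840763092), (0.1552165001630783, 0.05992778018116951), 77.78944396972656)
top bench z 0.001168118369034743 0.006765725095271657
hook pts 334
[[0.3813 0.2994 0.2249]
 [0.3839 0.2977 0.2229]
 [0.3872 0.2839 0.2124]
 [0.391  0.2954 0.2234]
 [0.3935 0.3029 0.2233]
 [0.3972 0.285  0.2103]
 [0.4004 0.2906 0.2244]
 [0.4063 0.2934 0.2163]
 [0.4178 0.2972 0.2213]
 [0.4277 0.298  0.2203]
 [0.4377 0.2967 0.2181]
 [0.4499 0.2946 0.2187]
 [0.4519 0.3204 0.2235]
 [0.4526 0.3101 0.2324]
 [0.4531 0.2815 0.2131]
 [0.454  0.2837 0.2224]
 [0.455  0.2813 0.2307]
 [0.4555 0.311  0.23  ]
 [0.4574 0.3029 0.2327]
 [0.4579 0.3183 0.2306]
 [0.4596 0.2668 0.2311]
 [0.4606 0.2971 0.228 ]
 [0.4689 0.2966 0.223 ]
 [0.4801 0.3015 0.2168]
 [0.4899 0.2968 0.2175]
 [0.496  0.2952 0.2237]]
rim n 307 ((0.5232793688774109, -0.10154373943805695), (0.17808431386947632, 0.061620160937309265), 77.77296447753906)
```

View pics/crops.png

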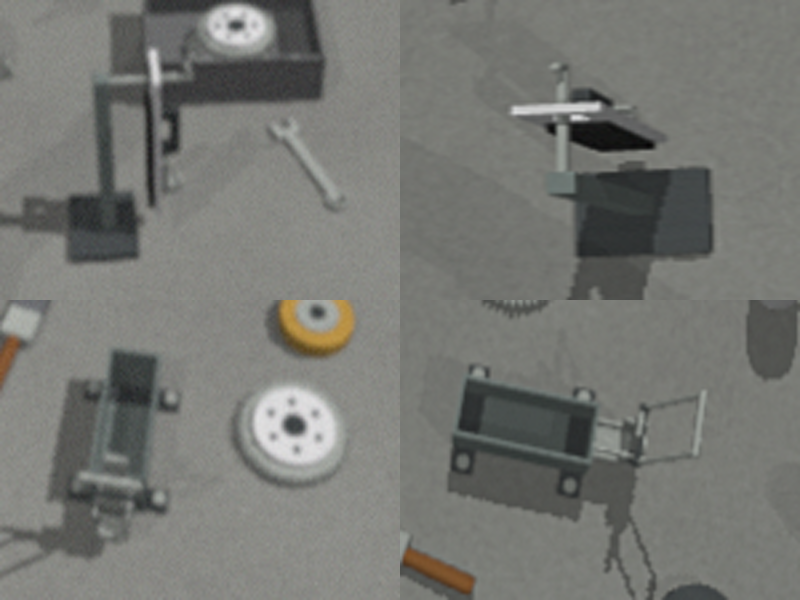

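```bash
python3 - <<'E'
from h import *
for c in ('side','top'):
    P=np.load(f'pics/{c}0_pc.npy')
    m=(abs(P[:,0]-.457)<.012)&(abs(P[:,1]-.295)<.04)&(P[:,2]>.225)&(P[:,2]<.24)
    Q=P[m];v=cv2.fitLine(Q[:,:2].astype(np.float32),cv2.DIST_HUBER,0,.01,.01).ravel()
    print(c,'edge yaw',np.degrees(np.arctan2(v[1],v[0])),Q.min(0),Q.max(0),Q.mean(0))
    m=(P[:,0]>.41)&(P[:,0]<.495)&(abs(P[:,1]-.297)<.012)&(P[:,2]>.208)&(P[:,2]<.224)
    Q=P[m];v=cv2.fitLine(Q[:,:2].astype(np.float32),cv2.DIST_HUBER,0,.01,.01).ravel()
    print('arm yaw',np.degrees(np.arctan2(v[1],v[0])),v)
    # handle face pts
    m=(P[:,0]>.465)&(P[:,0]<.50)&(abs(P[:,1]-.297)<.02)&(P[:,2]>.09)&(P[:,2]<.18)
    print('handle',m.sum(),P[m].mean(0),P[m].min(0),P[m].max(0))
for n in ('brush','wrench','gear_plate','wire_wheel'):
    print(n,[(tip_of(c,n)[:1] or [None])[0] for c in ('side','top')])
H=np.array([.481,.297,.1435])
for yaw in (0,):
  for sg in (1,-1):
    for a in (40,50,60,70,80,90):
        r=np.radians(a);y=np.array([-np.sin(r),0,-np.cos(r)]);z=np.array([0,sg,0.]);x=np.cross(y,z)
        R=np.stack([x,y,z],1)
        q=solver.inverse_kinematics(H+y*.019,R); q2=solver.inverse_kinematics(H+y*.019-y*.1,R)
        print(sg,a,q,q2 is not None)
E
```

```text
side edge yaw -87.42537 [0.4516 0.2645 0.2257] [0.4604 0.3235 0.2323] [0.4556 0.2917 0.2288]
arm yaw 2.9876883 [0.9986 0.0521 0.4549 0.2926]
handle 100 [0.4748 0.2909 0.1407] [0.4656 0.2804 0.0909] [0.4839 0.3075 0.1749]
top edge yaw -86.92614 [0.4512 0.2664 0.2251] [0.4622 0.3267 0.2351] [0.4564 0.2957 0.231 ]
arm yaw 2.7868924 [0.9988 0.0486 0.459  0.2972]
handle 54 [0.4805 0.2957 0.1632] [0.4727 0.2902 0.1163] [0.4868 0.3059 0.1799]
brush [{'at': [0.4062, 0.0494, 0.0005], 'score': 0.94}, {'at': [0.4817, 0.2981, 0.1419], 'score': 0.66}]
wrench [{'at': [0.6737, 0.3931, -0.0027], 'score': 0.73}, {'at': [0.6768, 0.39, -0.0042], 'score': 0.85}]
gear_plate [{'at': [0.715, -0.0837, -0.0009], 'score': 0.95}, {'at': [0.7127, -0.0883, -0.001], 'score': 0.67}]
wire_wheel [{'at': [0.7675, 0.0536, 0.0026], 'score': 0.56}, {'at': [0.769, 0.0506, 0.0006], 'score': 0.92}]
1 40 [-0.471   0.7893  0.0232  1.4453 -0.2994  1.5567  1.2272] True
1 50 [-0.4361  0.8901  0.0025  1.3422 -0.3338  1.7252  1.2291] False
1 60 [-0.1745  1.0474 -0.4548  1.2242 -0.1376  1.8421  0.9867] False
1 70 None False
1 80 None False
1 90 None False
-1 40 [-0.864   0.8828  0.6709  1.4782 -0.6316  1.6936 -1.5999] True
-1 50 [-0.6883  0.9253  0.4339  1.3653 -0.5498  1.8087 -1.6999] False
-1 60 [-0.1745  1.0474 -0.4548  1.2242 -0.1376  1.8421 -2.1549] False
-1 70 None False
-1 80 None False
-1 90 None False
```

```bash
cat > plan.py <<'E'
import numpy as np, heapq, itertools
a=np.radians(50); GZ=-70.; GX=24.; back=75.
s=np.linspace(-95,0,60); hook=np.vstack([np.c_[s,0*s],np.c_[np.linspace(0,-5,12),np.linspace(0,14,12)]])
rects=[(-4,4,13,25),(-4,4,-140,-13),(-12,-4,-157,-23),(18,30,-92,-32),(4,30,-40,-32)]
def sdf(p,r):
    dx=np.maximum(r[0]-p[:,0],p[:,0]-r[1]);dz=np.maximum(r[2]-p[:,1],p[:,1]-r[3])
    return np.hypot(np.maximum(dx,0),np.maximum(dz,0))+np.minimum(np.maximum(dx,dz),0)
def clr(X,Z,th):  # eye pos rel tip, tilt
    c,s_=np.cos(th),np.sin(th); d=hook-[X,Z]
    p=np.c_[d[:,0]*c+d[:,1]*s_, -d[:,0]*s_+d[:,1]*c]
    m=min(sdf(p,r).min() for r in rects)-4
    q=p-[GX,GZ]; t=np.c_[q@[np.sin(a),np.cos(a)],q@[-np.cos(a),np.sin(a)]]
    b=min(sdf(t,(back,back+120,-38,38)).min(), sdf(t,(-15,back,-12,12)).min())-4
    return min(m,b/1.0),b
if __name__=='__main__':
    Xs=np.arange(-42,42,3.);Zs=np.arange(-6,34,2.);T=np.radians(np.arange(0,51,5))
    C=np.array([[[clr(x,z,t)[0] for t in T] for z in Zs] for x in Xs])
    st=(0,int(np.argmin(abs(Zs-0))),0)
    best={st:C[st]};pq=[(-C[st],st)];par={}
    while pq:
        v,n=heapq.heappop(pq);v=-v
        if n[0]>=len(Xs)-1:break
        for d in itertools.product((-1,0,1),repeat=3):
            k=tuple(np.add(n,d))
            if any(i<0 or i>=L for i,L in zip(k,C.shape)):continue
            w=min(v,C[k])
            if w>best.get(k,-99)+1e-9 and w>0: best[k]=w;par[k]=n;heapq.heappush(pq,(-w,k))
    print('bottleneck',v)
    path=[n]
    while path[-1]!=st:path.append(par[path[-1]])
    for k in path[::-1]:print(Xs[k[0]],Zs[k[1]],np.degrees(T[k[2]]).round(),C[k].round(1),clr(Xs[k[0]],Zs[k[1]],T[k[2]])[1].round(1))
E
python3 plan.py
```

```text
bottleneck 1.5631617714013926
-42.0 0.0 0.0 9.0 12.6
-39.0 0.0 0.0 9.0 15.4
-36.0 0.0 0.0 9.0 18.3
-33.0 0.0 0.0 9.0 21.1
-30.0 0.0 0.0 9.0 24.0
-27.0 0.0 0.0 9.0 26.9
-24.0 0.0 0.0 9.0 29.8
-21.0 0.0 5.0 8.6 33.2
-21.0 0.0 10.0 8.1 33.7
-21.0 0.0 15.0 7.5 33.7
-18.0 0.0 20.0 6.8 36.0
-15.0 0.0 25.0 6.1 38.1
-12.0 0.0 30.0 5.3 40.0
-12.0 0.0 35.0 4.4 39.3
-9.0 0.0 40.0 3.4 41.0
-6.0 2.0 45.0 3.3 43.8
-6.0 4.0 40.0 2.1 45.8
-3.0 6.0 45.0 1.9 48.8
-3.0 8.0 50.0 1.6 49.8
0.0 10.0 45.0 2.6 52.2
0.0 10.0 40.0 1.9 51.3
3.0 12.0 35.0 2.9 52.8
3.0 10.0 30.0 1.6 52.4
3.0 10.0 25.0 2.0 51.5
6.0 8.0 20.0 1.6 54.2
3.0 8.0 15.0 1.6 50.9
3.0 8.0 10.0 1.7 50.2
6.0 6.0 5.0 3.5 53.1
6.0 4.0 0.0 3.6 53.8
6.0 2.0 0.0 2.9 55.4
6.0 0.0 0.0 2.3 56.9
6.0 -2.0 0.0 1.6 58.4
9.0 -4.0 0.0 3.7 61.9
12.0 -6.0 0.0 5.9 65.0
15.0 -6.0 0.0 8.7 67.3
18.0 -6.0 0.0 11.5 69.2
21.0 -6.0 0.0 14.4 71.1
24.0 -6.0 0.0 17.2 73.1
27.0 -6.0 0.0 20.0 75.0
30.0 -6.0 0.0 22.9 76.9
33.0 -6.0 0.0 25.8 78.9
36.0 -6.0 0.0 28.8 80.8
39.0 -6.0 0.0 31.7 82.7
```

```bash
cat > plan2.py <<'E'
from plan import *
Xs=np.arange(-14,20,1.);Zs=np.arange(-4,34,1.);T=np.radians(np.arange(20,61,2.5))
C=np.array([[[clr(x,z,t)[0] for t in T] for z in Zs] for x in Xs])
for tm in (35,40,45,50,60):
    ok=np.degrees(T)<=tm+.1
    i0=np.unravel_index(np.argmax(np.where(ok[None,None],C,-9)[0]),C[0].shape); st=(0,)+tuple(i0)
    best={st:C[st]};pq=[(-C[st],st)];par={};done=set()
    while pq:
        v,n=heapq.heappop(pq);v=-v
        if n in done: continue
        done.add(n)
        if n[0]>=len(Xs)-1:break
        for d in itertools.product((-1,0,1),repeat=3):
            k=tuple(np.add(n,d))
            if any(i<0 or i>=L for i,L in zip(k,C.shape)) or not ok[k[2]]:continue
            w=min(v,C[k])
            if w>best.get(k,-99)+1e-9: best[k]=w;par[k]=n;heapq.heappush(pq,(-w,k))
    path=[n]
    while path[-1]!=st:path.append(par[path[-1]])
    print('tmax',tm,'bottleneck',round(v,2))
    if tm in(40,50):
        for k in path[::-1]:print(Xs[k[0]],Zs[k[1]],np.degrees(T[k[2]]).round(1),C[k].round(1))
E
python3 plan2.py
```

```text
tmax 35 bottleneck 1.55
tmax 40 bottleneck 1.71
-14.0 0.0 22.5 6.3
-13.0 0.0 25.0 5.9
-12.0 0.0 27.5 5.5
-11.0 0.0 30.0 5.1
-10.0 0.0 32.5 4.7
-9.0 1.0 32.5 3.6
-8.0 2.0 35.0 2.9
-7.0 3.0 35.0 2.5
-6.0 4.0 37.5 2.2
-5.0 5.0 37.5 2.0
-4.0 6.0 40.0 1.8
-3.0 7.0 40.0 1.7
-2.0 7.0 40.0 1.7
-1.0 8.0 37.5 1.8
0.0 9.0 35.0 1.7
1.0 10.0 35.0 2.0
2.0 10.0 32.5 1.9
2.0 10.0 30.0 2.0
3.0 10.0 27.5 1.9
3.0 10.0 25.0 2.0
4.0 10.0 22.5 2.4
5.0 9.0 20.0 2.1
6.0 9.0 20.0 2.5
7.0 8.0 20.0 2.2
8.0 7.0 20.0 2.1
9.0 6.0 20.0 2.5
9.0 5.0 20.0 2.1
9.0 4.0 20.0 1.7
10.0 3.0 20.0 2.3
10.0 2.0 20.0 2.0
11.0 1.0 20.0 2.6
11.0 0.0 20.0 2.2
11.0 -1.0 20.0 1.9
12.0 -2.0 20.0 2.5
12.0 -3.0 20.0 2.2
13.0 -4.0 20.0 2.8
14.0 -4.0 20.0 3.7
15.0 -4.0 20.0 4.6
16.0 -4.0 20.0 5.6
17.0 -4.0 20.0 6.5
18.0 -4.0 20.0 7.5
19.0 -4.0 20.0 8.4
tmax 45 bottleneck 1.93
tmax 50 bottleneck 2.2
-14.0 0.0 22.5 6.3
-13.0 0.0 25.0 5.9
-12.0 0.0 27.5 5.5
-11.0 0.0 30.0 5.1
-10.0 0.0 32.5 4.7
-9.0 0.0 35.0 4.2
-8.0 0.0 37.5 3.8
-7.0 0.0 40.0 3.4
-7.0 1.0 42.5 3.5
-6.0 1.0 45.0 3.4
-6.0 2.0 47.5 3.2
-5.0 3.0 50.0 3.2
-5.0 4.0 47.5 2.6
-4.0 5.0 50.0 2.7
-3.0 6.0 50.0 2.4
-3.0 7.0 50.0 2.2
-2.0 8.0 50.0 2.4
-1.0 9.0 47.5 2.5
0.0 10.0 45.0 2.6
0.0 10.0 42.5 2.3
1.0 11.0 40.0 2.5
2.0 11.0 37.5 2.4
2.0 11.0 35.0 2.5
3.0 11.0 32.5 2.3
3.0 11.0 30.0 2.4
4.0 11.0 27.5 2.7
4.0 11.0 25.0 2.4
4.0 10.0 22.5 2.4
5.0 10.0 20.0 2.7
6.0 9.0 20.0 2.5
7.0 9.0 20.0 3.0
8.0 8.0 20.0 2.8
9.0 7.0 20.0 3.0
9.0 6.0 20.0 2.5
10.0 5.0 20.0 3.0
10.0 4.0 20.0 2.7
10.0 3.0 20.0 2.3
11.0 2.0 20.0 2.9
11.0 1.0 20.0 2.6
11.0 0.0 20.0 2.2
12.0 -1.0 20.0 2.8
12.0 -2.0 20.0 2.5
13.0 -3.0 20.0 3.1
14.0 -4.0 20.0 3.7
15.0 -4.0 20.0 4.6
16.0 -4.0 20.0 5.6
17.0 -4.0 20.0 6.5
18.0 -4.0 20.0 7.5
19.0 -4.0 20.0 8.4
tmax 60 bottleneck 2.92
```

```bash
cat > plan3.py <<'E'
from plan import *
from scipy.optimize import differential_evolution as DE
def dens(W):
    W=np.array(W,float);out=[]
    for p,q in zip(W[:-1],W[1:]):
        n=max(4,int(np.abs(q-p).max()));out+=[p+(q-p)*t for t in np.linspace(0,1,n,endpoint=False)]
    return out+[W[-1]]
def mk(v): return [(-42,0,0),(-18,0,0),(v[0],v[1],v[2]),(v[3],v[4],v[5]),(v[6],v[7],v[8]),(v[6]+25,v[7]+25,v[8])]
def f(v): return -min(clr(x,z,np.radians(t))[0] for x,z,t in dens(mk(v)))
r=DE(f,[(-14,-2),(-3,8),(20,58),(-8,4),(0,14),(30,60),(0,12),(8,24),(40,60)],maxiter=40,popsize=8,seed=1,workers=-1,updating='deferred')
print(-r.fun,r.x.round(1))
E
time python3 plan3.py
```

```text
3.376462337347106 [-8.  -0.8 36.  -3.6  4.3 60.   2.2 18.  59.6]
real	1m23.532s
user	2m44.844s
sys	0m0.740s
```

```bash
cat > geo.py <<'E'
from h import *
YAW=np.radians(3.0); TIP=np.array([.4990,.2985,.215])
A=np.radians(50); G=np.array([.024,0,-.070]); TIPOFF=.013; SG=1
def cover_R(th,yaw=YAW):
    # columns x,y,z of cover; th tilt (0 hanging, 90 flat handle up)
    c,s=np.cos(yaw),np.sin(yaw); ex=np.array([c,s,0]);ez=np.array([0,0,1.])
    x=np.cos(th)*ex+np.sin(th)*ez; z=-np.sin(th)*ex+np.cos(th)*ez
    return np.stack([x,np.cross(z,x),z],1)
def toolR(Rc,a=None,sg=None):
    a=A if a is None else a; sg=SG if sg is None else sg
    y=Rc@np.array([-np.sin(a),0,-np.cos(a)]); z=sg*Rc[:,1]
    return np.stack([np.cross(y,z),y,z],1)
def pose(eye,th,yaw=YAW,a=None,g=None,sg=None):
    Rc=cover_R(th,yaw);R=toolR(Rc,a,sg); return eye+Rc@(G if g is None else g)+R[:,1]*TIPOFF,R
def hp(X,Z,deg):
    ex=np.array([np.cos(YAW),np.sin(YAW),0])
    return pose(TIP+ex*X*1e-3+np.array([0,0,Z*1e-3]),np.radians(deg))
E
python3 - <<'E'
from geo import *
import geo
print(cover_R(0)); 
for a in (45,50,55):
  for sg in (1,-1):
    geo.A=np.radians(a);geo.SG=sg
    o=[]
    for w in [(-42,-9,0),(-42,0,0),(-18,0,0),(-8,-.8,36),(-3.6,4.3,60),(2.2,18,60),(27,43,60)]:
        p,R=hp(*w);o.append(solver.inverse_kinematics(p,R))
    p,R=hp(-42,-9,0)
    q=[solver.inverse_kinematics(p+np.array(d),R) is not None for d in ((.05,0,0),(.09,0,0),(.06,0,-.03),(.06,-.03,.0),(.06,0,.06))]
    fl=[]
    for yaw,pos in ((3,(.463,.14)),(3,(.443,.14)),(-20,(.463,.14))):
        p,R=pose(np.array([*pos,.012]),np.radians(90),np.radians(yaw));fl.append(solver.inverse_kinematics(p,R) is not None)
    print(a,sg,[x is not None for x in o],q,fl); print(o[0],o[-1])
E
```

```text
[[ 0.9986 -0.0523  0.    ]
 [ 0.0523  0.9986  0.    ]
 [ 0.      0.      1.    ]]
45 1 [True, True, True, True, True, True, True] [True, True, True, True, True] [False, False, True]
[-0.4617  0.8568  0.0078  1.3664 -0.2873  1.6592  1.2551] [-0.7121  0.3712  0.1672  1.7422  0.0921  0.8059  1.0039]
45 -1 [True, True, True, True, True, True, True] [True, True, True, True, True] [False, False, True]
[-0.8455  0.9516  0.6719  1.4003 -0.6294  1.798  -1.5575] [-1.0961  0.4221  0.6767  1.7673 -0.2063  0.806  -1.8876]
50 1 [True, True, True, True, True, True, True] [True, False, True, True, False] [True, False, True]
[-0.4454  0.9089 -0.0038  1.3126 -0.3022  1.7442  1.2526] [-0.6721  0.4062  0.1487  1.6748  0.0289  0.9104  1.0673]
50 -1 [True, True, True, True, True, True, True] [True, False, True, True, False] [True, False, True]
[-0.6966  0.9438  0.4339  1.336  -0.5247  1.8224 -1.6713] [-1.0595  0.462   0.6795  1.701  -0.2715  0.9233 -1.8265]
55 1 [True, True, False, True, True, True, True] [False, False, False, False, False] [True, True, True]
[-0.4248  0.9613 -0.0264  1.2602 -0.312   1.8257  1.2416] [-0.6377  0.4452  0.1351  1.6064 -0.0222  1.0156  1.1163]
55 -1 [True, True, False, True, True, True, True] [False, False, False, False, False] [True, True, True]
[-0.433   0.9609 -0.0116  1.261  -0.3196  1.8275 -1.8925] [-1.0214  0.5054  0.6803  1.6334 -0.3241  1.0404 -1.78  ]
```

```bash
python3 - <<'E'
from geo import *
import geo
p,R=hp(-42,-9,0)
y=toolR(cover_R(0),np.radians(25))
via=np.array([p[0]+.07,p[1],.31]); print(via,p)
print(solver.inverse_kinematics(via,y))
env.reach(via,y); print(env.sense()['t'],env.sense()['ee_pos'])
env.reach(p+np.array([.055,0,0]),R); s=env.sense(); print(s['t'],s['ee_pos']-p,s['joint_positions'])
snap('side','s1');snap('top','t1')
a=cv2.imread('pics/s1.png')[80:200,210:390]; b=cv2.imread('pics/t1.png')[140:300,90:290]
f=lambda i:cv2.resize(i,(400,300),interpolation=cv2.INTER_CUBIC)
cv2.imwrite('pics/c1.png',np.hstack([f(a),f(b)]))
for n in ('cover_handle','cover_eye','hook_tip'):
    for c in ('side','top'): print(n,c,[(np.array(r['at']).round(4),round(r['score'],2)) for r in tip_of(c,n)[:2]])
E
```

```text
[0.5411 0.297  0.31  ] [0.4711 0.297  0.1276]
[-0.5269  0.5897  0.1015  1.2625 -0.215   1.7002  1.2088]
3.25 [0.5401 0.2985 0.3099]
4.025 [0.0554 0.0011 0.0014] [-0.4187  0.9927 -0.0033  1.1324 -0.2877  1.8408  1.2479]
cover_handle side [(array([0.4811, 0.2946, 0.1408]), 0.79)]
cover_handle top []
cover_eye side [(array([0.4577, 0.2971, 0.2045]), 0.98), (array([ 0.4933, -0.2393,  0.1772]), 0.46)]
cover_eye top []
hook_tip side [(array([0.4985, 0.2998, 0.2121]), 0.95), (array([0.2898, 0.3116, 0.2156]), 0.86)]
hook_tip top [(array([0.2863, 0.3102, 0.2141]), 0.87)]
```

View pics/c1.png

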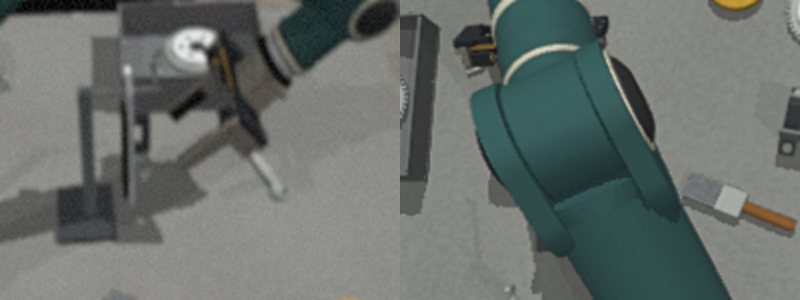

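```bash
python3 - <<'E'
from geo import *
p,R=hp(-42,-9,0)
env.movel(p,R,rate=.1); s=env.sense(); print(s['t'],s['ee_pos']-p,s['wrist_force'])
effector.grasp(squeeze=55); s=env.sense(); print(s['t'],s['gripper_width'],s['wrist_force'],s['ee_pos']-p)
snap('side','s2')
cv2.imwrite('pics/c2.png',cv2.resize(cv2.imread('pics/s2.png')[80:200,210:390],(800,533),interpolation=cv2.INTER_CUBIC))
E
```

```text
5.125 [ 0.0006 -0.0001  0.    ] [0.2386 0.8308 0.1097]
6.2833 0.01367669327118591 [ 0.4677  1.6288 -0.9869] [-0.      0.0003 -0.    ]
```

View pics/c2.png

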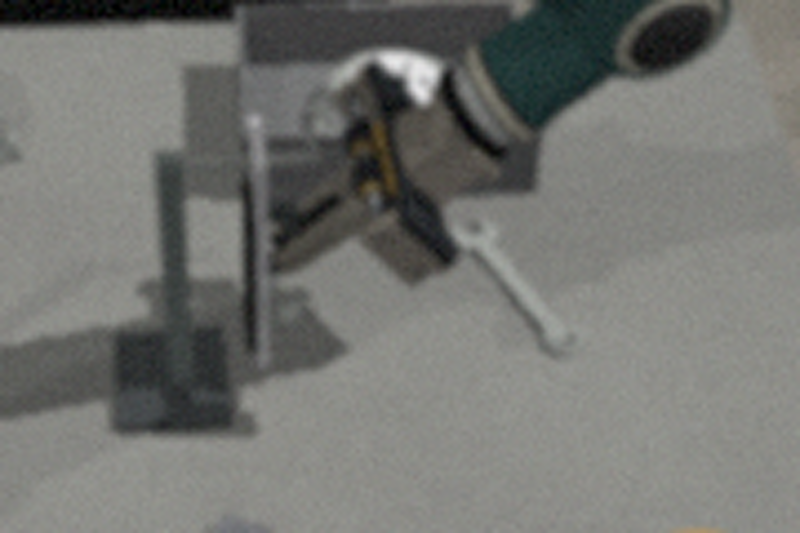

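```bash
python3 - <<'E'
from geo import *
W=[(-42,0,0),(-18,0,0),(-13,-.4,18),(-8,-.8,36),(-5.8,1.7,48),(-3.6,4.3,60)]
for w in W:
    p,R=hp(*w); env.movel(p,R,rate=.07); s=env.sense(); print(w,round(s['t'],2),s['wrist_force'],s['moment'],(s['ee_pos']-p)*1e3)
    if np.linalg.norm(s['wrist_force'])>30: print('STOP');break
snap('side','s3')
cv2.imwrite('pics/c3.png',cv2.resize(cv2.imread('pics/s3.png')[80:200,210:390],(800,533),interpolation=cv2.INTER_CUBIC))
E
```

```text
(-42, 0, 0) 6.61 [-0.2607  0.2462 -5.0041] [ 0.1245 -1.6032 -0.0131] [ 0.5043 -0.1314  0.0408]
(-18, 0, 0) 7.1 [ 0.1356 -0.1523 -3.9652] [ 0.1129 -1.5534  0.0292] [-0.2296 -0.1559 -0.4409]
(-13, -0.4, 18) 7.67 [ 0.7388 -1.2109 -5.2834] [ 0.1053 -1.1433  0.0071] [-0.8792 -0.0223  0.2641]
(-8, -0.8, 36) 8.23 [-0.5688 -0.0795 -3.5657] [ 0.0664 -0.5136  0.0227] [-0.7996 -0.4749 -1.0374]
(-5.8, 1.7, 48) 8.67 [ 1.1376 -0.2624 -4.9447] [ 0.0168 -0.1419 -0.0589] [-0.5827 -0.417  -0.9777]
(-3.6, 4.3, 60) 9.1 [-0.1162  0.0298 -4.4656] [0.0614 0.3207 0.0371] [-0.2321 -0.3668 -0.8808]
```

View pics/c3.png

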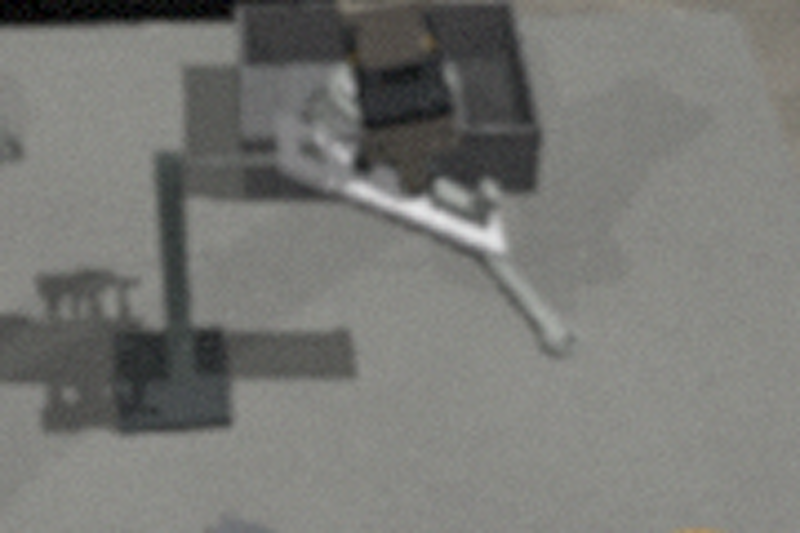

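```bash
python3 - <<'E'
from geo import *
W=[(2.2,18.5,60),(27,43,60),(60,50,60)]
for w in W:
    p,R=hp(*w); env.movel(p,R,rate=.1); s=env.sense(); print(w,round(s['t'],2),s['wrist_force'],s['moment'],(s['ee_pos']-p)*1e3)
    if np.linalg.norm(s['wrist_force'])>30: print('STOP');break
snap('side','s4')
cv2.imwrite('pics/c4.png',cv2.resize(cv2.imread('pics/s4.png')[60:200,190:400],(800,533),interpolation=cv2.INTER_CUBIC))
for yaw in (3,-10,-20,-30):
  for pos in ((.463,.14),(.463,.16),(.48,.15)):
    p,R=pose(np.array([*pos,.012]),np.radians(90),np.radians(yaw)); p2=p+[0,0,.1]
    Rc=cover_R(np.pi/2,np.radians(yaw)); h=np.array([*pos,.012])+Rc@np.array([.024,0,-.062])
    v=toolR(Rc,np.pi/2); 
    print(yaw,pos,solver.inverse_kinematics(p,R),solver.inverse_kinematics(p2,R) is not None,[solver.inverse_kinematics(h-[0,0,.013],toolR(Rc,np.pi/2,sg)) for sg in (1,-1)])
E
```

```text
(2.2, 18.5, 60) 9.45 [ 0.2759 -0.3464 -4.4545] [0.0336 0.3354 0.0157] [ 1.167  -0.3316  0.1524]
(27, 43, 60) 9.95 [-0.2535  0.2416 -5.3629] [-0.0327  0.3865  0.0308] [-0.5723 -0.2518 -0.6872]
(60, 50, 60) 10.43 [-0.5633  0.378  -5.0562] [0.0071 0.3989 0.0406] [-0.8816 -0.1686 -0.8752]
3 (0.463, 0.14) [-0.141   0.6039 -0.377   2.3967  2.4186  0.6625 -1.1389] True [array([-0.3838,  0.5666,  0.0701,  1.9869, -0.0676,  0.5902,  1.3548]), array([-0.8316,  0.6547,  0.6528,  2.016 , -0.6297,  0.6791, -1.2891])]
3 (0.463, 0.16) [-0.2204  0.6017 -0.344   2.3812  2.3727  0.6551 -1.1479] True [array([-0.4151,  0.5732,  0.0665,  1.9732, -0.0641,  0.5972,  1.317 ]), array([-0.8651,  0.6623,  0.6546,  2.0025, -0.6313,  0.6872, -1.3249])]
3 (0.48, 0.15) [-0.1582  0.6119 -0.3641  2.3548  2.3894  0.6372 -1.1089] True [array([-0.3904,  0.5891,  0.0706,  1.9406, -0.0681,  0.6141,  1.3472]), array([-0.8353,  0.6808,  0.6591,  1.9699, -0.6355,  0.7068, -1.3007])]
-10 (0.463, 0.14) [-0.4414  0.5775 -0.1195  2.3803  2.1951  0.6193 -1.2729] True [array([-0.39  ,  0.5621,  0.1079,  1.9995, -0.1041,  0.5851, 
[... 1187 characters left out ...]
16,  1.1864, -1.1914])]
-30 (0.463, 0.14) [-1.0573  0.6588  0.5169  2.3373  1.7533  0.3417 -1.3476] True [array([-0.4048,  0.5506,  0.1659,  2.0306, -0.1602,  0.5724,  0.9191]), array([-1.1661,  1.1082,  1.3324,  2.0736, -1.2498,  1.159 , -1.3109])]
-30 (0.463, 0.16) [-1.1901  0.7053  0.636   2.3191  1.6475  0.262  -1.2982] True [array([-0.4366,  0.5556,  0.1609,  2.0196, -0.1554,  0.5777,  0.8781]), array([-1.1985,  1.1128,  1.3323,  2.0629, -1.2501,  1.164 , -1.3525])]
-30 (0.48, 0.15) [-1.1055  0.6933  0.5869  2.2965  1.6842  0.2848 -1.2858] True [array([-0.4108,  0.5724,  0.1641,  1.9855, -0.1584,  0.5956,  0.9062]), array([-1.1592,  1.1272,  1.3318,  2.0287, -1.2511,  1.1794, -1.343 ])]
```

View pics/c4.png

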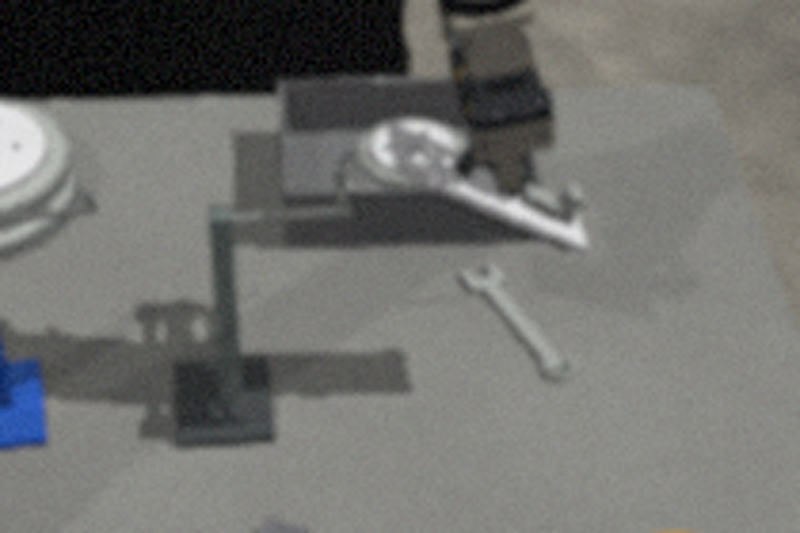

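```bash
python3 - <<'E'
from geo import *
q0=env.sense()['joint_positions'];print(q0)
for yaw in (3,10,-45,-75,-90):
  for pos in ((.53,.17),(.56,.18),(.60,.2),(.63,.2)):
    Rc=cover_R(np.pi/2,np.radians(yaw)); h=np.array([*pos,.012])
    if yaw<-40: h=np.array([pos[0]-.08,.16,.012])
    e=h  if yaw>-40 else h-Rc@np.array([0,0,-.062])
    p,R=pose(e,np.radians(90),np.radians(yaw)); q=solver.inverse_kinematics(p,R)
    print(yaw,pos,e[:2],None if q is None else (q,abs(q-q0).max().round(2)))
E
```

```text
[-0.6202  0.4509  0.1165  1.5903  0.0333  0.9493  1.0872]
3 (0.53, 0.17) [0.53 0.17] (array([-0.1712,  0.643 , -0.3449,  2.2363,  2.313 ,  0.5732, -1.0057]), np.float64(2.28))
3 (0.56, 0.18) [0.56 0.18] (array([-0.1763,  0.6644, -0.3335,  2.1654,  2.2641,  0.538 , -0.9392]), np.float64(2.23))
3 (0.6, 0.2) [0.6 0.2] (array([-0.2065,  0.6965, -0.3074,  2.0635,  2.1733,  0.4933, -0.841 ]), np.float64(2.14))
3 (0.63, 0.2) [0.63 0.2 ] (array([-0.2022,  0.7179, -0.2879,  1.9985,  2.1352,  0.4547, -0.7779]), np.float64(2.1))
10 (0.53, 0.17) [0.53 0.17] (array([-0.0402,  0.6649, -0.4555,  2.2398,  2.4229,  0.5624, -0.9296]), np.float64(2.39))
10 (0.56, 0.18) [0.56 0.18] (array([-0.0574,  0.6834, -0.4347,  2.1694,  2.3793,  0.5216, -0.8754]), np.float64(2.35))
10 (0.6, 0.2) [0.6 0.2] (array([-0.1046,  0.7104, -0.3943,  2.0688,  2.2982,  0.4684, -0.7971]), np.float64(2.26))
10 (0.63, 0.2) [0.63 0.2 ] (array([-0.1005,  0.7319, -0.3783,  2.003 ,  2.2587,  0.4285, -0.7333]), np.float64(2.23))
-45 (0.53, 0.17) [0.4062 0.2038] (array([-1.4247,  0.7474,  0.7089,  2.2845,  0.6945,  0.3772, -0.7307]),
[... 665 characters left out ...]
] (array([-1.1461,  0.8334,  0.6008,  1.9174,  0.2893,  0.7994, -0.6224]), np.float64(1.71))
-75 (0.63, 0.2) [0.534  0.2199] (array([-1.1061,  0.8587,  0.6036,  1.856 ,  0.2792,  0.8151, -0.5804]), np.float64(1.67))
-90 (0.53, 0.17) [0.45  0.222] (array([-1.1611,  0.8128,  0.5726,  1.9441,  0.1668,  0.9329, -0.7792]), np.float64(1.87))
-90 (0.56, 0.18) [0.48  0.222] (array([-1.1273,  0.8405,  0.5853,  1.8851,  0.1588,  0.9496, -0.7361]), np.float64(1.82))
-90 (0.6, 0.2) [0.52  0.222] (array([-1.0804,  0.8779,  0.5969,  1.8019,  0.1487,  0.9757, -0.6839]), np.float64(1.77))
-90 (0.63, 0.2) [0.55  0.222] (array([-1.0441,  0.9065,  0.6023,  1.736 ,  0.1416,  0.998 , -0.6483]), np.float64(1.74))
```

```bash
python3 - <<'E'
from geo import *
s=env.sense();print(s['ee_pos'])
env.movel([.67,.22,.27],rate=.25);print(env.sense()['t'])
yaw=np.radians(-90);Rc=cover_R(np.pi/2,yaw);h=np.array([.645,.15,.012])
e=h-Rc@np.array([0,0,-.062]);p,R=pose(e,np.pi/2,yaw)
env.reach(p+[0,0,.10],R);s=env.sense();print(s['t'],s['ee_pos']-p,s['joint_positions'],s['wrist_force'],s['moment'])
snap('side','s5');snap('top','t5')
f=lambda i:cv2.resize(i,(400,300),interpolation=cv2.INTER_CUBIC)
cv2.imwrite('pics/c5.png',np.hstack([f(cv2.imread('pics/s5.png')[80:290,200:480]),f(cv2.imread('pics/t5.png')[60:270,100:380])]))
E
```

```text
[0.6325 0.3056 0.2371]
11.025
12.575 [0.0001 0.0008 0.1   ] [-0.9295  0.8569  0.628   1.5108  0.1819  1.1932 -0.5048] [ 0.1403  0.1096 -4.1189] [1.2614 0.0899 0.0288]
```

View pics/c5.png

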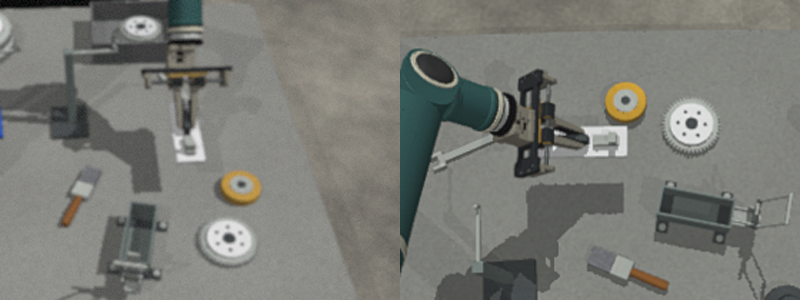

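```bash
python3 - <<'E'
from geo import *
yaw=np.radians(-90);Rc=cover_R(np.pi/2,yaw);h=np.array([.645,.15,.012])
e=h-Rc@np.array([0,0,-.062]);p,R=pose(e,np.pi/2,yaw)
env.movel(p+[0,0,.012],R,rate=.12)
for dz in (.006,.003,.0015,0,-.001,-.002):
    env.movel(p+[0,0,dz],R,rate=.04);s=env.sense();print(dz,round(s['t'],2),s['wrist_force'],s['moment'],(s['ee_pos']-p)[2])
    if s['wrist_force'][2]>-2.5:break
effector.release()
s=env.sense();print(s['t'],s['gripper_width'])
env.movel(s['ee_pos']-R[:,1]*.07,R,rate=.2);s=env.sense();print(s['t'],s['ee_pos'])
snap('side','s6');snap('top','t6')
f=lambda i:cv2.resize(i,(400,300),interpolation=cv2.INTER_CUBIC)
cv2.imwrite('pics/c6.png',np.hstack([f(cv2.imread('pics/s6.png')[80:290,200:480]),f(cv2.imread('pics/t6.png')[60:270,100:380])]))
for n in ('cover_handle','cover_eye','cover_mid','keeper','box_mouth','latch_pivot'):
    for c in ('side','top'): print(n,c,[(np.array(r['at']).round(4),round(r['score'],2)) for r in tip_of(c,n)[:2]])
E
```

```text
0.006 13.86 [ 0.2239 -0.8537 -4.5971] [1.224  0.076  0.0014] 0.0060709348572799485
0.003 14.11 [-0.0583 -0.5582 -3.9944] [ 1.271   0.0258 -0.0003] 0.0028552163749937173
0.0015 14.36 [-0.3589  0.2736 -4.307 ] [1.2154 0.0421 0.0067] 0.001393954338562528
0 14.61 [-0.2727  1.408  -1.6557] [0.9063 0.0992 0.0128] 0.0003731055855750731
15.8167 0.09177684230858242
16.3167 [0.6447 0.1783 0.0794]
cover_handle side [(array([0.6477, 0.1485, 0.0341]), 0.94)]
cover_handle top [(array([0.6428, 0.1455, 0.0365]), 0.8)]
cover_eye side [(array([0.6427, 0.2083, 0.0095]), 0.77)]
cover_eye top [(array([0.6425, 0.2103, 0.0092]), 0.77), (array([0.6466, 0.1242, 0.0139]), 0.4)]
cover_mid side [(array([0.6489, 0.1211, 0.0124]), 0.69), (array([ 0.676 ,  0.3914, -0.0005]), 0.58)]
cover_mid top [(array([0.6481, 0.122 , 0.0114]), 0.96)]
keeper side [(array([0.6457, 0.0804, 0.0286]), 0.67)]
keeper top [(array([0.6464, 0.0787, 0.032 ]), 0.61)]
box_mouth side [(array([ 0.53  , -0.0878,  0.0557]), 0.86), (array([ 0.6766,  0.3943, -0.0008]), 0.24)]
box_mouth top []
latch_pivot side [(array([ 0.5022, -0.198 ,  0.067 ]), 0.86)]
latch_pivot top [(array([ 0.4067,  0.0533, -0.0019]), 0.62), (array([ 0.5034, -0.1978,  0.0661]), 0.55)]
```

View pics/c6.png

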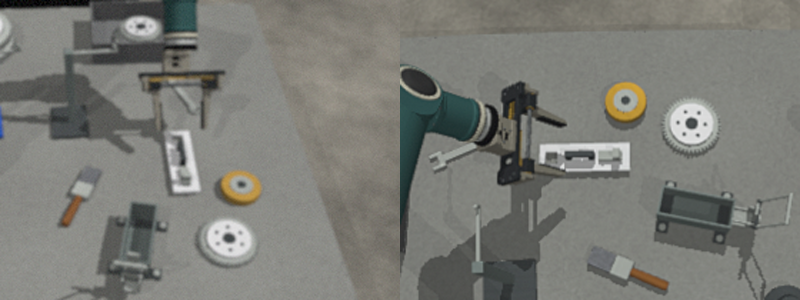

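```bash
cat > ov.py <<'E'
from h import *
def rectpts(c,yaw,L,W,z,n=20):
    ex=np.array([np.cos(yaw),np.sin(yaw)]);ey=np.array([-ex[1],ex[0]])
    k=np.array([(L/2,W/2),(-L/2,W/2),(-L/2,-W/2),(L/2,-W/2),(L/2,W/2)])
    P=np.vstack([np.linspace(k[i],k[i+1],n) for i in range(4)])
    return np.c_[np.array(c[:2])+P@np.stack([ex,ey]),np.full(len(P),z)]
def overlay(cam,img,polys,roi,k,fn=None):
    u0,v0,u1,v1=roi
    im=cv2.resize(cv2.imread(img)[v0:v1,u0:u1],None,fx=k,fy=k,interpolation=cv2.INTER_CUBIC)
    for P,col in polys:
        q=np.array([(w2px(cam,p)-[u0,v0]+.5)*k-.5 for p in P]);cv2.polylines(im,[np.round(q).astype(int)],False,col,1)
    return im
E
python3 - <<'E'
from ov import *
c=(.5265,-.0875);y=np.radians(77.8)
pl=[(rectpts(c,y,.150,.060,.06),(0,255,255)),(rectpts(c,y,.142,.052,.06),(0,0,255))]
a=overlay('side','pics/side0.png',pl,(270,215,340,285),5);b=overlay('top','pics/top0.png',pl,(270,170,350,240),5)
h=min(a.shape[0],b.shape[0]);row1=np.hstack([a[:h],b[:h]])
c=(.646,.137);y=np.radians(91.3); c=(.6452,.142)
pl=[(rectpts(c,y,.190,.060,.016),(0,255,255))]
a=overlay('side','pics/s6.png',pl,(300,165,350,220),5);b=overlay('top','pics/t6.png',pl,(190,155,270,185),5)
cv2.imwrite('pics/ov1.png',row1);H=max(a.shape[0],b.shape[0]);pad=lambda i:cv2.copyMakeBorder(i,0,H-i.shape[0],0,0,0)
cv2.imwrite('pics/ov2.png',np.hstack([pad(a),pad(b)]));print(row1.shape)
E
```

```text
(350, 750, 3)
```

View pics/ov1.png

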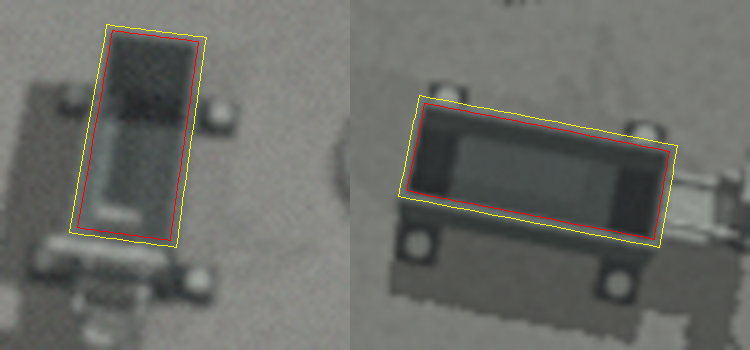

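View pics/ov2.png

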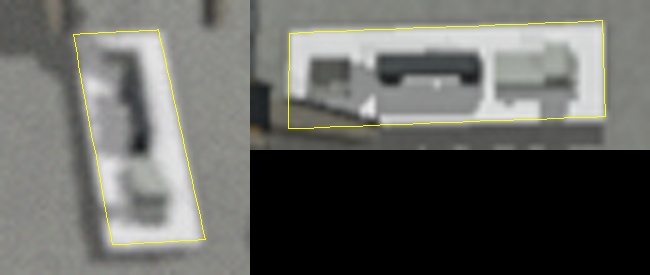

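```bash
cat > fit.py <<'E'
from ov import *
from scipy.ndimage import map_coordinates,gaussian_filter
from scipy.optimize import differential_evolution as DE
def proj(cam,P):
    c=viewer.camera_info(cam);K=np.array(c['intrinsics']);D=np.array(c['dist_coeffs'])
    q=(P-np.array(c['eye']))@np.array(c['rotation']);q=q*[1,-1,-1]
    return cv2.projectPoints(q[:,None],np.zeros(3),np.zeros(3),K,D)[0][:,0]
def grad(img):
    g=gaussian_filter(cv2.cvtColor(cv2.imread(img),cv2.COLOR_BGR2GRAY).astype(float),.8)
    return gaussian_filter(g,0),np.hypot(*np.gradient(g))
def fit(imgs,rects,z,x0,dx=.012,dyaw=np.radians(4)):
    G={c:grad(i)[1] for c,i in imgs}
    def f(v):
        s=0
        for c in G:
            for L,W in rects:
                q=proj(c,rectpts(v[:2],v[2],L,W,z,25)); s+=map_coordinates(G[c],[q[:,1],q[:,0]],order=1).mean()
        return -s
    r=DE(f,[(x0[0]-dx,x0[0]+dx),(x0[1]-dx,x0[1]+dx),(x0[2]-dyaw,x0[2]+dyaw)],seed=0,maxiter=40,popsize=10)
    return r.x[0].round(4),r.x[1].round(4),np.degrees(r.x[2]).round(2),round(-r.fun,1)
if __name__=='__main__':
    b=(.5265,-.0875,np.radians(77.8));k=(.6455,.141,np.radians(91.3))
    for nm,I,rc,z,x0 in (('box',('pics/side0.png','pics/top0.png'),[(.150,.06),(.142,.052)],.06,b),('boxo',('pics/side0.png','pics/top0.png'),[(.150,.06)],.06,b),('cover',('pics/s6.png','pics/t6.png'),[(.19,.06)],.016,k)):
        for cs in (('side',),('top',),('side','top')):
            print(nm,cs,fit([(c,I[0] if c=='side' else I[1]) for c in cs],rc,z,x0))
E
python3 fit.py
```

```text
box ('side',) (np.float64(0.5218), np.float64(-0.0909), np.float64(75.81), np.float64(25.7))Traceback (most recent call last):
  File "fit.py", line 25, in <module>
    print(nm,cs,fit([(c,I[0] if c=='side' else I[1]) for c in cs],rc,z,x0))
                ~~~^^^^^^^^^^^^^^^^^^^^^^^^^^^^^^^^^^^^^^^^^^^^^^^^^^^^^^^
  File "fit.py", line 19, in fit
    r=DE(f,[(x0[0]-dx,x0[0]+dx),(x0[1]-dx,x0[1]+dx),(x0[2]-dyaw,x0[2]+dyaw)],seed=0,maxiter=40,popsize=10)
    return fun(*args, **kwargs)
    ret = solver.solve()
    result = minimize(lambda x:
                        list(self._mapwrapper(self.func, np.atleast_2d(x)))[0],
    ...<2 lines>...
                      bounds=self.limits.T,
                      constraints=self.constraints)
    res = _minimize_lbfgsb(fun, x0, args, jac, bounds,
                           callback=callback, **options)
    f, g = func_and_grad(x)
           ~~~~~~~~~~~~~^^^
    self._update_grad()
    ~~~~~~~~~~~~~~~~~^^
    self.g = self._wrapped_grad(self.x, f0=self.f)
             ~~~~~~~~~~~~~~~~~~^^^^^^^^^^^^^^^^^^^
    g, dct = approx_derivative(
         
[... 486 characters left out ...]
vals]
                                    ^^^^^^^
    f = np.atleast_1d(self.fun(x, *self.args, **self.kwargs))
                      ~~~~~~~~^^^^^^^^^^^^^^^^^^^^^^^^^^^^^^
    fx = self.f(np.copy(x), *self.args)
    list(self._mapwrapper(self.func, np.atleast_2d(x)))[0],
    ~~~~^^^^^^^^^^^^^^^^^^^^^^^^^^^^^^^^^^^^^^^^^^^^^^^
    return self.f(x, *self.args)
           ~~~~~~^^^^^^^^^^^^^^^
  File "fit.py", line 17, in f
    q=proj(c,rectpts(v[:2],v[2],L,W,z,25)); s+=map_coordinates(G[c],[q[:,1],q[:,0]],order=1).mean()
  File "fit.py", line 5, in proj
    c=viewer.camera_info(cam);K=np.array(c['intrinsics']);D=np.array(c['dist_coeffs'])
ValueError: time passes only in moves, steps and waits
```

```bash
python3 - <<'E'
import re
s=open('h.py').read()
s=s.replace("def px2w","_CI={}\ndef CI(n):\n    if n not in _CI:\n        import pickle,os\n        f=f'ci_{n}.pkl'\n        if not os.path.exists(f): pickle.dump(viewer.camera_info(n),open(f,'wb'))\n        _CI[n]=pickle.load(open(f,'rb'))\n    return _CI[n]\ndef px2w",1)
a,b=s.split("def px2w",1); b=b.replace("viewer.camera_info(","CI(");open('h.py','w').write(a+"def px2w"+b)
f=open('fit.py').read().replace("viewer.camera_info(","CI(");open('fit.py','w').write(f)
E
python3 fit.py; python3 -c "
from h import *
print(env.sense()['t'])"
```

```text
box ('side',) (np.float64(0.5218), np.float64(-0.0909), np.float64(75.81), np.float64(25.7))
box ('top',) (np.float64(0.5231), np.float64(-0.0872), np.float64(79.42), np.float64(29.2))
box ('side', 'top') (np.float64(0.5223), np.float64(-0.0892), np.float64(76.3), np.float64(52.4))
boxo ('side',) (np.float64(0.5205), np.float64(-0.0901), np.float64(77.11), np.float64(12.5))
boxo ('top',) (np.float64(0.5218), np.float64(-0.09), np.float64(77.79), np.float64(14.0))
boxo ('side', 'top') (np.float64(0.5216), np.float64(-0.0901), np.float64(77.66), np.float64(26.4))
cover ('side',) (np.float64(0.6438), np.float64(0.1399), np.float64(90.44), np.float64(24.9))
cover ('top',) (np.float64(0.6448), np.float64(0.1429), np.float64(89.59), np.float64(27.8))
cover ('side', 'top') (np.float64(0.6445), np.float64(0.1417), np.float64(89.83), np.float64(51.4))
17.0167
```

```bash
python3 - <<'E'
from ov import *
rows=[]
for c,yd in (((.5265,-.0875),77.8),((.5222,-.0895),77.5)):
    y=np.radians(yd)
    pl=[(rectpts(c,y,.150,.060,.06),(0,255,255)),(rectpts(c,y,.142,.052,.06),(0,0,255))]
    a=overlay('side','pics/side0.png',pl,(275,215,325,275),6);b=overlay('top','pics/top0.png',pl,(275,180,345,230),6)
    h=300;rows.append(np.hstack([cv2.resize(a,None,fx=300/a.shape[0],fy=300/a.shape[0]),b[:h]]))
cv2.imwrite('pics/ov3.png',np.vstack(rows));print(rows[0].shape)
E
```

```text
(300, 670, 3)
```

View pics/ov3.png

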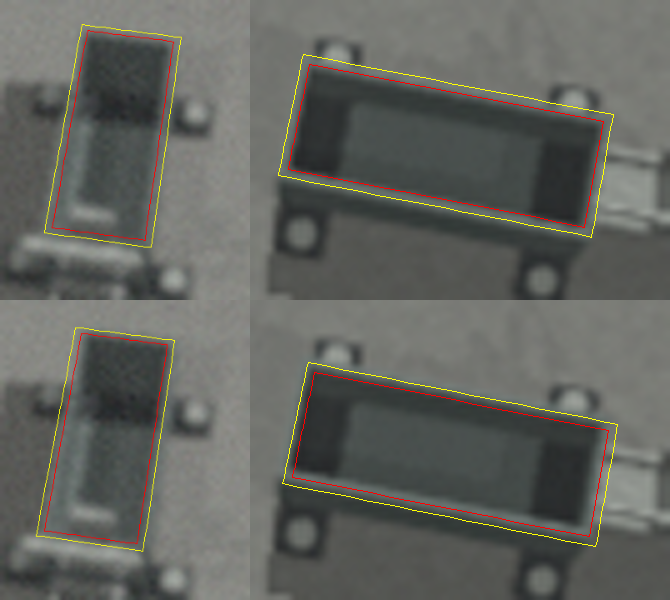

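```bash
python3 - <<'E'
from ov import *
o=[]
for cam,roi,k in (('side',(275,215,325,275),8),('top',(275,180,345,230),8)):
    im=overlay(cam,f'pics/{cam}0.png',[],roi,k); im=cv2.convertScaleAbs(im,alpha=1.8,beta=-60);cv2.imwrite(f'pics/raw_{cam}.png',im)
a=cv2.imread('pics/raw_side.png');b=cv2.imread('pics/raw_top.png');print(a.shape,b.shape)
for cam,img,(u0,v0) in (('side',a,(275,215)),('top',b,(275,180))):
    for i in range(0,img.shape[1],80): cv2.putText(img,str(u0+i//8),(i,8),0,.3,(0,255,0),1);cv2.line(img,(i,0),(i,4),(0,255,0))
    for i in range(0,img.shape[0],80): cv2.putText(img,str(v0+i//8),(0,i+8),0,.3,(0,255,0),1)
cv2.imwrite('pics/raw_side.png',a);cv2.imwrite('pics/raw_top.png',b)
E
```

```text
(480, 400, 3) (400, 560, 3)
```

View pics/raw_side.png

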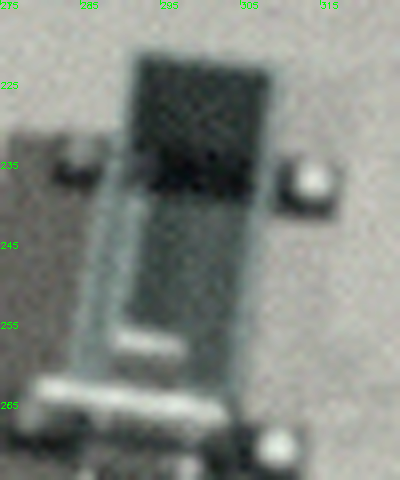

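View pics/raw_top.png

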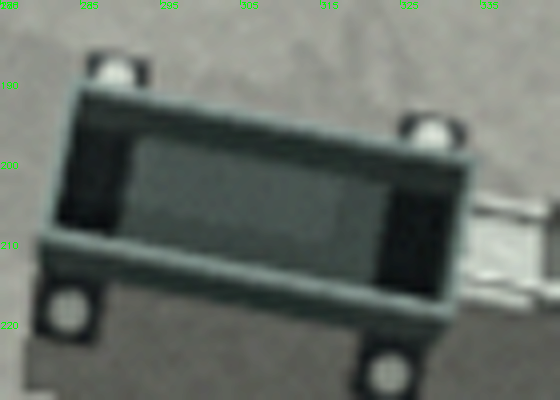

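```bash
python3 - <<'E'
from h import *
def pl(cam,u,v,z):
    e,r=ray(cam,u,v);return e+r*(z-e[2])/r[2]
cv=lambda x,y,u0,v0:((x+.5)/8-.5+u0,(y+.5)/8-.5+v0)
I=[(84,96),(463,160),(445,302),(55,232)]
P=np.array([pl('top',*cv(x,y,275,180),.06) for x,y in I]);print(P,P.mean(0));
print('L',np.linalg.norm(P[0]-P[1]),np.linalg.norm(P[3]-P[2]),'W',np.linalg.norm(P[0]-P[3]),np.linalg.norm(P[1]-P[2]))
d=P[0]-P[1]+P[3]-P[2];print(np.degrees(np.arctan2(d[1],d[0])))
I=[(134,58),(270,68)]
S=np.array([pl('side',*cv(x,y,275,215),.06) for x,y in I]);print('side back inner corners',S,np.linalg.norm(S[0]-S[1]))
O=[(76,84),(474,152),(457,320),(40,245)]
P=np.array([pl('top',*cv(x,y,275,180),.06) for x,y in O]);print('outer',P.mean(0),np.linalg.norm(P[0]-P[1]),np.linalg.norm(P[0]-P[3]))
E
```

```text
[[ 0.5629 -0.0252  0.06  ]
 [ 0.5374 -0.1596  0.06  ]
 [ 0.4862 -0.151   0.06  ]
 [ 0.5136 -0.0141  0.06  ]] [ 0.525  -0.0875  0.06  ]
L 0.13676482094588593 0.13967359749628327 W 0.050551877408715154 0.05190564769215646
78.9927672825796
side back inner corners [[ 0.5136 -0.0169  0.06  ]
 [ 0.5641 -0.0243  0.06  ]] 0.05098951441073215
outer [ 0.5241 -0.0875  0.06  ] 0.14377164698217357 0.05995572932006648
```

```bash
cat > place.py <<'E'
from geo import *
BOX=np.array([.5248,-.0880]); BY=np.radians(78.0)
def box_tcp(h,dx=0,dy=0,TO=.014):
    # h: mid height above home (m); dx along box x, dy along box y
    yaw=BY-np.pi; Rc=cover_R(np.pi/2,yaw); ex=np.array([np.cos(BY),np.sin(BY),0]);ey=np.array([-ex[1],ex[0],0])
    H=np.array([*BOX,.064+h+.024])+ex*(.028+dx)+ey*dy
    R=toolR(Rc,np.pi/2); return H+R[:,1]*TO,R
E
python3 - <<'E'
from place import *
R=toolR(cover_R(np.pi/2,np.radians(-90)),np.pi/2);print(R)
h=np.array([.6448,.150,.036]);t=h-[0,0,.014]
env.reach(t+[0,0,.07],R);print(env.sense()['t'])
env.movel(t,R,rate=.12);s=env.sense();print(s['t'],s['ee_pos']-t,s['wrist_force'])
effector.grasp(squeeze=55);s=env.sense();print(s['t'],s['gripper_width'],s['wrist_force'],s['ee_pos'])
env.movel(t+[0,0,.115],R,rate=.2);s=env.sense();print(s['t'],s['wrist_force'],s['moment'])
p,Rb=box_tcp(.03);print(p,solver.inverse_kinematics(p,Rb))
env.reach(p,Rb);s=env.sense();print(s['t'],s['ee_pos']-p,s['wrist_force'])
snap('side','s7');snap('top','t7')
cv2.imwrite('pics/c7.png',np.hstack([cv2.resize(cv2.imread('pics/s7.png')[190:290,250:370],(400,333),interpolation=cv2.INTER_CUBIC),cv2.resize(cv2.imread('pics/t7.png')[150:250,250:370],(400,333),interpolation=cv2.INTER_CUBIC)]))
E
```

```text
[[ 0.  0.  1.]
 [-1.  0.  0.]
 [ 0. -1.  0.]]
17.6083
18.3417 [ 0.0002  0.0005 -0.0001] [ 0.3922 -0.4084  0.3143]
19.5083 0.013372571671774885 [ 1.2439  0.617  -0.882 ] [0.6452 0.15   0.022 ]
20.2333 [ 0.215   0.0284 -4.7511] [0.0184 0.1078 0.0224]
[ 0.5306 -0.0606  0.104 ] [-0.271   0.4366  0.3997  1.997  -0.2429  0.7535  0.0639]
21.1917 [0.0014 0.0016 0.0001] [-0.345   1.919  -3.8368]
```

View pics/c7.png

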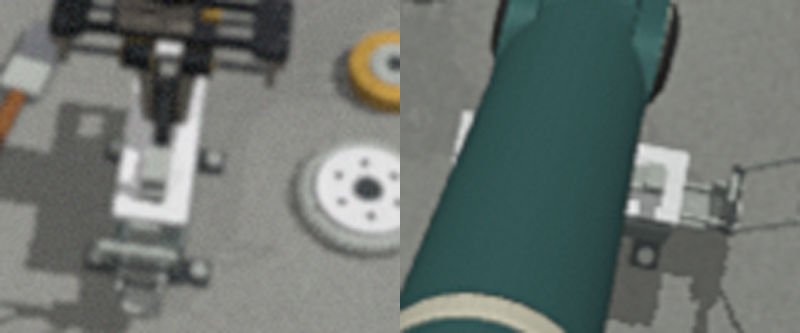

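Cover held level over the box, keeper end toward the latch. Lowering with force watch.

```bash
python3 - <<'E'
from place import *
for h in (.012,.008,.005,.003,.001,-.0005):
    p,R=box_tcp(h);env.movel(p,R,rate=.05);s=env.sense();print(h,round(s['t'],2),s['wrist_force'],s['moment'],(s['ee_pos']-p)*1e3)
    if s['wrist_force'][2]>8: print('contact');break
E
```

```text
0.012 21.8 [ 0.7086 -0.0433 -4.4228] [-0.0428  0.0492  0.0285] [-0.219   0.0017 -0.4203]
0.008 22.05 [-0.1031  0.8091 -4.5064] [-0.0289  0.0508  0.031 ] [-0.0973 -0.0074 -0.1244]
0.005 22.3 [ 0.8335 -0.5774 -3.7253] [-0.0173  0.0717 -0.0454] [-0.1532  0.008  -0.1386]
0.003 22.55 [ 0.085  -0.0584 -4.578 ] [-0.0234  0.0671 -0.037 ] [-0.0746  0.0164 -0.1042]
0.001 22.8 [ 0.2369 -0.1029 -4.6635] [0.0773 0.0804 0.0098] [-0.1117  0.014  -0.1303]
-0.0005 23.05 [-1.3799  0.2084  1.9531] [-0.0267  0.4291 -0.0423] [ 0.2887 -0.0204  0.4662]
```

```bash
python3 - <<'E'
from place import *
effector.release();p,R=box_tcp(.0)
env.movel(p+[0,0,.12],R,rate=.3);s=env.sense();print(s['t'],s['ee_pos'])
snap('side','s8');snap('top','t8')
cv2.imwrite('pics/c8.png',np.hstack([cv2.resize(cv2.imread('pics/s8.png')[190:290,250:370],(400,333),interpolation=cv2.INTER_CUBIC),cv2.resize(cv2.imread('pics/t8.png')[150:250,250:370],(400,333),interpolation=cv2.INTER_CUBIC)]))
for n in ('cover_handle','cover_eye','cover_mid','keeper','lever_end','loop_bar','latch_pivot'):
    for c in ('side','top'): print(n,c,[(np.array(r['at']).round(4),round(r['score'],2)) for r in tip_of(c,n)[:2]])
E
```

```text
24.8083 [ 0.5307 -0.0604  0.1946]
cover_handle side [(array([ 0.5305, -0.064 ,  0.0846]), 0.96)]
cover_handle top []
cover_eye side []
cover_eye top [(array([0.4971, 0.2993, 0.2187]), 0.6), (array([0.5451, 0.001 , 0.064 ]), 0.48)]
cover_mid side [(array([ 0.7128, -0.0878,  0.0007]), 0.44)]
cover_mid top [(array([0.7689, 0.0508, 0.0012]), 0.66)]
keeper side [(array([ 0.5184, -0.1313,  0.0819]), 0.68)]
keeper top [(array([ 0.5127, -0.1294,  0.0841]), 0.56), (array([0.5455, 0.0014, 0.0629]), 0.4)]
lever_end side [(array([ 0.5051, -0.1925,  0.1435]), 0.69)]
lever_end top [(array([ 0.5071, -0.1947,  0.1425]), 0.54)]
loop_bar side [(array([ 0.5163, -0.1271,  0.0819]), 0.68), (array([ 0.4919, -0.2403,  0.1782]), 0.57)]
loop_bar top [(array([ 0.4898, -0.2414,  0.1811]), 0.7), (array([ 0.4073,  0.0525, -0.0024]), 0.54)]
latch_pivot side [(array([ 0.505 , -0.1933,  0.1423]), 0.45)]
latch_pivot top [(array([ 0.4996, -0.1941,  0.0642]), 0.91)]
```

View pics/c8.png

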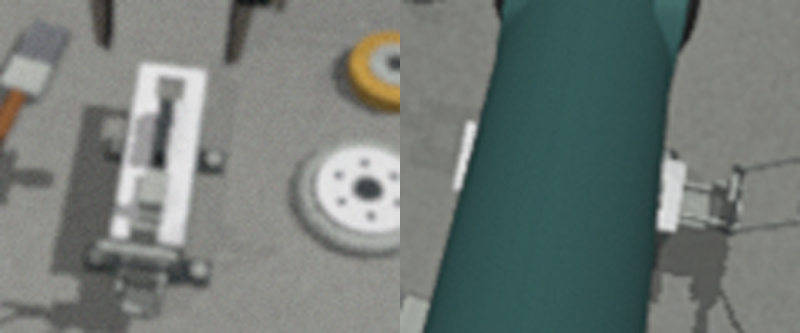

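```bash
cat > lat.py <<'E'
from place import *
EX=np.array([np.cos(BY),np.sin(BY),0]);EY=np.array([-EX[1],EX[0],0])
R0=box_tcp(0)[1]
def bp(x,z,y=0.): return np.array([*BOX,0])+EX*x+EY*y+np.array([0,0,z])
E
python3 - <<'E'
from lat import *
effector.grasp(squeeze=10);s=env.sense();print(s['t'],s['gripper_width'])
for x,z in ((-.20,.24),(-.20,.165),(-.10,.165)): print(solver.inverse_kinematics(bp(x,z),R0))
env.movel(bp(-.1,.25),R0,rate=.35)
env.movel(bp(-.205,.245),R0,rate=.35)
env.movel(bp(-.205,.167),R0,rate=.2);s=env.sense();print(s['t'],s['wrist_force'],s['ee_pos']-bp(-.205,.167))
snap('side','s9')
cv2.imwrite('pics/c9.png',cv2.resize(cv2.imread('pics/s9.png')[200:300,230:380],(800,533),interpolation=cv2.INTER_CUBIC))
for n in ('loop_bar','lever_end','can','jar','housing'):print(n,[(np.array(r['at']).round(4),round(r['score'],2)) for r in tip_of('side',n)[:2]])
E
```

```text
26.95 0.0003886133291359927
[ 0.0194  0.3087  0.5569  1.8291 -0.1856  1.0556  0.4377]
[ 0.0573  0.4004  0.5211  1.8988 -0.249   0.9062  0.4897]
[-0.1057  0.356   0.4864  1.9517 -0.2124  0.8835  0.281 ]
28.4917 [-0.1288 -0.1104  0.1909] [0.0009 0.0011 0.0003]
loop_bar []
lever_end []
can [(array([ 0.6744, -0.3881,  0.    ]), 0.64)]
jar [(array([ 0.415 , -0.4316,  0.0006]), 0.89)]
housing [(array([ 0.3172, -0.2695,  0.0028]), 0.81), (array([0.4029, 0.053 , 0.0041]), 0.64)]
```

View pics/c9.png

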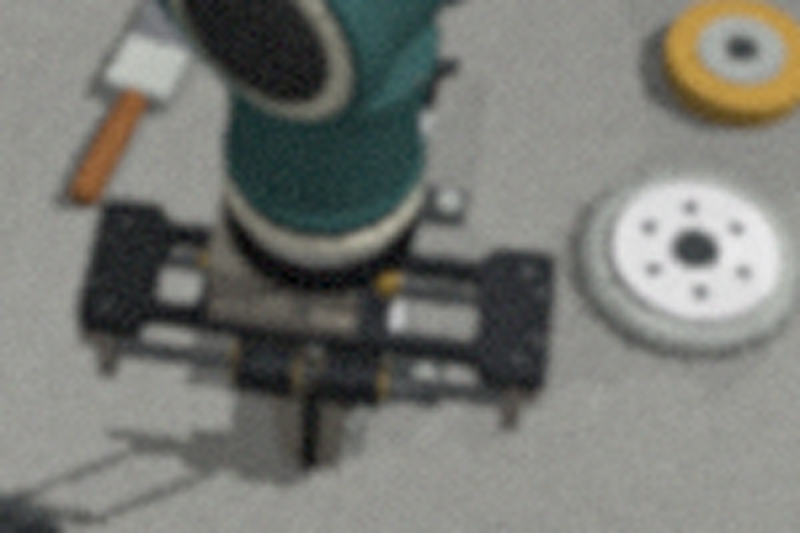

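```bash
python3 - <<'E'
from lat import *
for x in (-.15,-.115,-.098):
    env.movel(bp(x,.167),R0,rate=.12);s=env.sense();print(x,s['t'],s['wrist_force'])
env.movel(bp(-.06,.20),R0,rate=.25);env.pause(.3)
snap('side','s10');snap('top','t10')
cv2.imwrite('pics/c10.png',np.hstack([cv2.resize(cv2.imread('pics/s10.png')[190:290,250:370],(400,333),interpolation=cv2.INTER_CUBIC),cv2.resize(cv2.imread('pics/t10.png')[150:250,250:370],(400,333),interpolation=cv2.INTER_CUBIC)]))
for n in ('loop_bar','lever_end'):
    for c in ('side','top'): print(n,c,[(np.array(r['at']).round(4),round(r['score'],2)) for r in tip_of(c,n)[:2]])
print(env.sense()['t'])
E
```

```text
-0.15 29.4 [-0.0459  0.0701 -0.256 ]
-0.115 29.8417 [ 0.8212 -0.9133 -0.4498]
-0.098 30.1333 [-0.6841  0.1903  0.184 ]
loop_bar side []
loop_bar top [(array([ 0.5195, -0.1088,  0.0858]), 0.56), (array([ 0.5165, -0.1297,  0.0836]), 0.47)]
lever_end side [(array([ 0.5024, -0.191 ,  0.146 ]), 0.92)]
lever_end top [(array([0.5465, 0.0035, 0.0611]), 0.48)]
31.0833
```

View pics/c10.png

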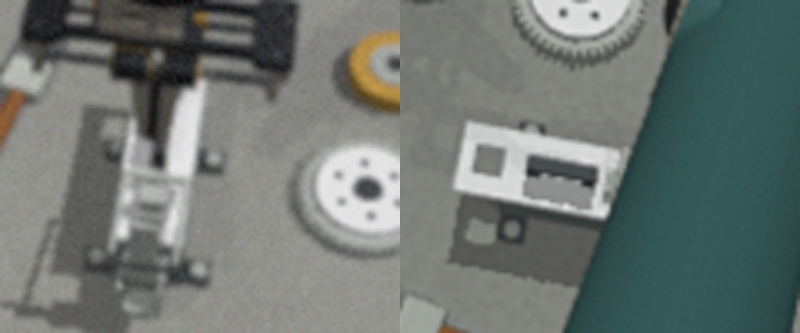

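```bash
cat > lev.py <<'E'
from lat import *
def tip(phi,r1=.065,r2=.045,d=-.001):
    f=np.radians(phi);u=np.array([-np.sin(f),np.cos(f)]);n=np.array([np.cos(f),np.sin(f)])
    r=r1 if phi<90 else r2
    C=np.array([-.115,.066])+r*u+(.003+d)*n
    return bp(C[0]+(.010 if phi<90 else -.010),C[1])
E
python3 - <<'E'
from lev import *
env.movel(bp(-.082,.16),R0,rate=.25)
env.movel(bp(-.082,.131),R0,rate=.15);s=env.sense();print(s['t'],s['wrist_force'])
for ph in (0,15,30,42,54):
    env.movel(tip(ph),R0,rate=.09);s=env.sense();print(ph,round(s['t'],2),s['wrist_force'],(s['ee_pos']-tip(ph))*1e3)
    if np.linalg.norm(s['wrist_force'])>40:break
snap('side','s11');snap('top','t11')
cv2.imwrite('pics/c11.png',np.hstack([cv2.resize(cv2.imread('pics/s11.png')[190:290,250:370],(400,333),interpolation=cv2.INTER_CUBIC),cv2.resize(cv2.imread('pics/t11.png')[150:250,250:370],(400,333),interpolation=cv2.INTER_CUBIC)]))
E
```

```text
31.7583 [-0.0953  0.1025 -0.495 ]
0 32.14 [ 0.0443  0.4695 -0.4032] [ 0.2082 -0.6759  0.7238]
15 32.48 [-0.0069 -0.1324 -0.3339] [-0.1866 -0.2762 -0.0197]
30 32.83 [-0.8981 -1.0745  0.3906] [-0.2354 -0.2091 -0.1824]
42 33.12 [0.1863 0.5501 1.1549] [-0.2679 -0.1264 -0.1844]
54 33.42 [0.0314 0.1011 0.1353] [-0.3287 -0.1909 -0.2423]
```

View pics/c11.png

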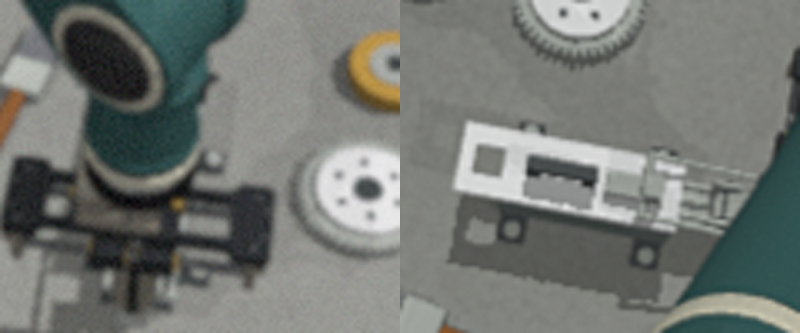

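```bash
python3 - <<'E'
from ov import *
im=overlay('top','pics/t11.png',[],(305,180,365,225),13);im=cv2.convertScaleAbs(im,alpha=1.3,beta=-20)
from place import *
for lab,x,z,y in (('keeper',-.043,.083,0),('bar+',-.043,.083,.026),('bar-',-.043,.083,-.026),('lip',-.037,.095,0)):
    ex=np.array([np.cos(BY),np.sin(BY)]);p=np.array([*(BOX+ex*x+np.array([-ex[1],ex[0]])*y),z]);q=w2px('top',p);c=((q-[305,180]+.5)*13).astype(int);cv2.circle(im,tuple(c),3,(0,0,255),-1);cv2.putText(im,lab,tuple(c+4),0,.4,(0,0,255),1)
cv2.imwrite('pics/z11.png',im)
E
```

```text
(no output)
```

View pics/z11.png

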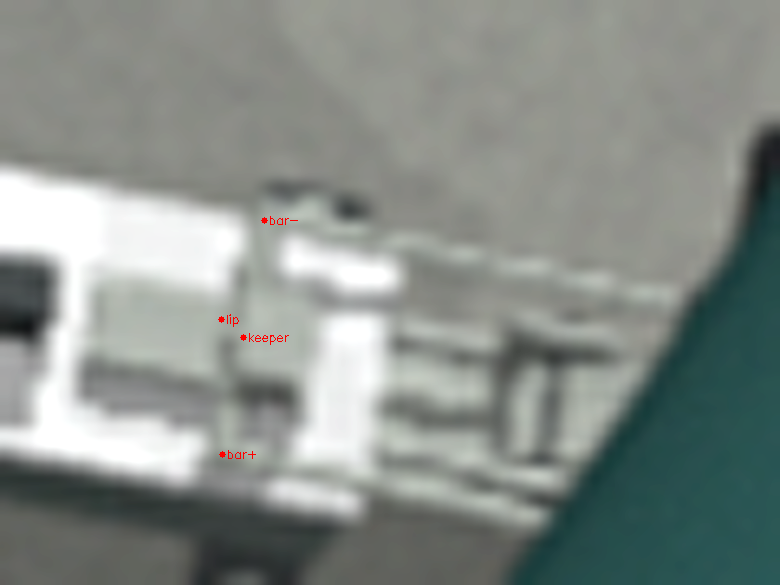

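```bash
python3 - <<'E'
from lev import *
for ph in (66,76,84,89.9,95,100,104,106,107.5,108.5):
    env.movel(tip(ph),R0,rate=.07);s=env.sense();print(ph,round(s['t'],2),s['wrist_force'],(s['ee_pos']-tip(ph))*1e3)
    if np.linalg.norm(s['wrist_force'])>45:print('stop');break
snap('side','s12');snap('top','t12')
cv2.imwrite('pics/c12.png',np.hstack([cv2.resize(cv2.imread('pics/s12.png')[190:290,250:370],(400,333),interpolation=cv2.INTER_CUBIC),cv2.resize(cv2.imread('pics/t12.png')[150:250,250:370],(400,333),interpolation=cv2.INTER_CUBIC)]))
E
```

```text
66 33.87 [-0.1077 -1.4831  0.5785] [-0.4873 -0.2913 -0.5317]
76 34.17 [ 0.3634  0.0143 -1.2021] [-0.4712 -0.1303 -0.58  ]
84 34.46 [ 1.0102 -0.4369  0.0285] [-0.3764  0.0107 -0.5029]
89.9 34.71 [-0.2396 -0.4175 -0.1077] [-0.3103  0.1037 -0.4281]
95 34.96 [-0.2253  0.7869  0.2933] [-0.1487  0.0815 -0.2267]
100 35.21 [ 0.7876  0.1592 -0.6295] [-0.1507  0.1307 -0.2668]
104 35.46 [-0.1566  0.4039 -1.4422] [-0.1408  0.1032 -0.2311]
106 35.71 [ 0.3915 -1.0379  0.6826] [ 0.0847 -0.1001  0.0698]
107.5 35.96 [-1.4528 -0.245   6.5516] [ 0.1241 -0.3314  0.6923]
108.5 36.21 [-2.9631  0.375  11.0317] [ 0.126  -0.5608  1.2292]
```

View pics/c12.png

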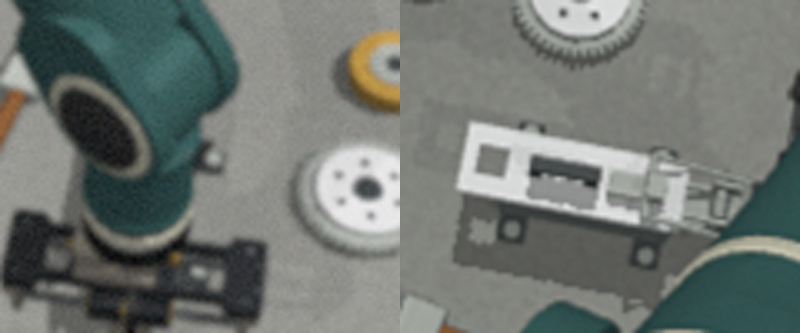

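```bash
python3 - <<'E'
from lev import *
for ph in (110,111.5,113):
    env.movel(tip(ph),R0,rate=.05);s=env.sense();print(ph,round(s['t'],2),s['wrist_force'],(s['ee_pos']-tip(ph))*1e3)
    if np.linalg.norm(s['wrist_force'])>28:print('stop');break
p=s['ee_pos']
env.movel(p+[0,0,.13],R0,rate=.3)
env.movel(bp(-.30,.25,.0),R0,rate=.35)
print(env.sense()['t'])
snap('side','s13');snap('top','t13')
cv2.imwrite('pics/c13.png',np.hstack([cv2.resize(cv2.imread('pics/s13.png')[190:290,250:370],(400,333),interpolation=cv2.INTER_CUBIC),cv2.resize(cv2.imread('pics/t13.png')[150:250,250:370],(400,333),interpolation=cv2.INTER_CUBIC)]))
for n in ('loop_bar','lever_end','keeper','cover_eye','cover_handle'):
    for c in ('side','top'): print(n,c,[(np.array(r['at']).round(4),round(r['score'],2)) for r in tip_of(c,n)[:2]])
E
```

```text
110 36.56 [-4.9645  1.1212 18.9752] [ 0.155  -0.8275  2.0573]
111.5 36.81 [-7.2602  1.711  26.4076] [ 0.1464 -1.1702  2.9054]
113 37.06 [-9.9964  2.7491 33.8785] [ 0.115  -1.5344  3.7385]
stop
38.2167
loop_bar side [(array([ 0.3205, -0.2675,  0.0018]), 0.75)]
loop_bar top [(array([ 0.5159, -0.1338,  0.0821]), 0.67)]
lever_end side [(array([ 0.4122, -0.4347,  0.0023]), 0.47)]
lever_end top [(array([ 0.488 , -0.2698,  0.0442]), 0.84), (array([ 0.4172, -0.4334,  0.0027]), 0.66)]
keeper side [(array([ 0.5157, -0.1319,  0.0798]), 0.42)]
keeper top [(array([ 0.5135, -0.1311,  0.0822]), 0.82), (array([ 0.4898, -0.2698,  0.0436]), 0.6)]
cover_eye side []
cover_eye top [(array([0.5439, 0.0013, 0.0626]), 0.87)]
cover_handle side [(array([ 0.5311, -0.0631,  0.0864]), 0.53), (array([0.406 , 0.0526, 0.0022]), 0.23)]
cover_handle top []
```

View pics/c13.png

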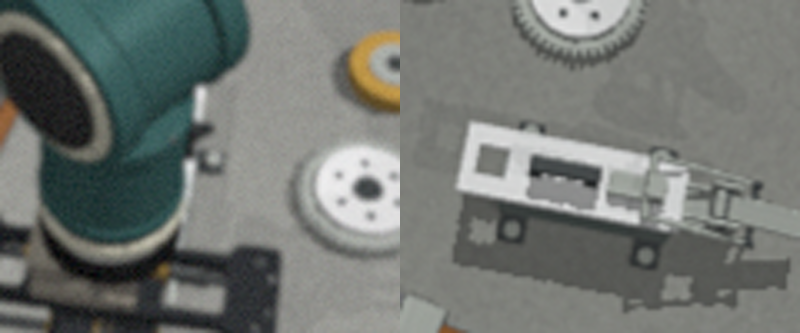

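```bash
python3 - <<'E'
from lev import *
s=env.sense();env.movel(s['ee_pos']+[0,0,.1],rate=.35)
env.reach([.32,-.45,.38],R0);s=env.sense();print(s['t'],s['wrist_force'])
snap('side','s14');snap('top','t14')
a=cv2.resize(cv2.imread('pics/s14.png')[215:290,260:350],(400,333),interpolation=cv2.INTER_CUBIC);b=cv2.resize(cv2.imread('pics/t14.png')[170:245,280:370],(400,333),interpolation=cv2.INTER_CUBIC)
cv2.imwrite('pics/c14.png',np.hstack([a,b]))
cv2.imwrite('pics/f14.png',np.hstack([cv2.resize(cv2.imread('pics/s14.png'),(400,300)),cv2.resize(cv2.imread('pics/t14.png'),(400,300))]))
for n in ('loop_bar','lever_end','cover_eye','keeper'):
    for c in ('side','top'): print(n,c,[(np.array(r['at']).round(4),round(r['score'],2)) for r in tip_of(c,n)[:2]])
E
```

```text
39.9333 [ 0.6975  0.805  -0.2627]
loop_bar side [(array([ 0.5145, -0.1327,  0.0815]), 0.58)]
loop_bar top [(array([ 0.517 , -0.1339,  0.0868]), 0.64)]
lever_end side [(array([ 0.4878, -0.268 ,  0.0481]), 0.71), (array([ 0.5444, -0.0018,  0.0634]), 0.18)]
lever_end top [(array([ 0.4885, -0.268 ,  0.0444]), 0.57)]
cover_eye side [(array([ 0.5429, -0.0051,  0.0621]), 0.55), (array([ 0.5168, -0.1256,  0.0831]), 0.47)]
cover_eye top [(array([0.5428, 0.0008, 0.0644]), 0.74)]
keeper side [(array([ 0.5188, -0.1335,  0.0816]), 0.65)]
keeper top []
```

View pics/c14.png

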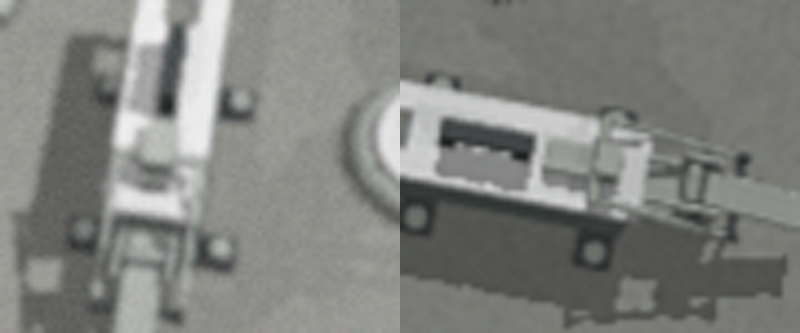

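View pics/f14.png

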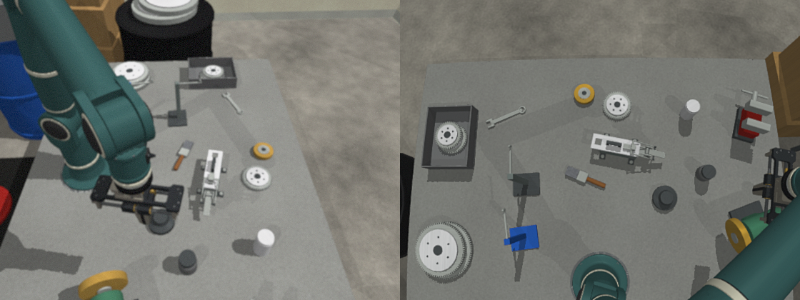

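```bash
python3 - <<'E'
from h import *
print(workorder.finish_job(), env.sense()['t'])
E
```

```text
the job is handed in; nothing more can be done
the job is handed in; nothing more can be done
```

The cover is back on the dust box and clamped, and I handed the job in at about 40 s of the 67 s allowed.

**What I did:**
- **Unhooking:** I used the grey hook, not the blue look-alike. I took the cover by its handle and led the eye off the barb. The wrist only ever felt the cover's weight.
- **Laying down and placing:** I laid it flat on the bench with the handle up and let go. I then took it by the handle again and lowered it into the box mouth with the keeper towards the latch. It touched down at home height.
- **Latching:** I pushed the wire loop over from behind. It fell in front of the keeper's lip. I then pushed the lever over centre to its stop, pressing with about 35 N at the wrist.

**Last checks, with the arm clear:**
- **Lever:** its end is 44 to 48 mm above the bench, where 44 mm is expected when closed. It stayed there over two looks, about 1.7 s apart.
- **Loop bar:** it sits at the keeper, 82 to 87 mm up (83 mm expected). That is below the top of the lip, so it is hooked under it.
- **Cover:** it is home on the box, and the keeper is at its expected height within about 2 mm.
- **Other things on the bench:** they look unmoved in both pictures; I did not measure them again.

**What disagreed or was not measured:**
- My outline fits of the box differed from the network by up to about 5 mm. I settled on corner measurements, and the cover went in at the first try.
- The networks missed points or gave false low-score hits now and then.
- I could not read the loop's spring stretch directly. I inferred the clamping from the positions only.

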